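# Index the aerial turntable, set its sprung rod to the mark and close the cam lever

## Task

Turn the aerial turntable counter-clockwise by its upright handle until it drops into its detent, with the handle right beside the pointer fin of the stand. Then take the knob on the sprung rod in the middle, press the rod down until the lower edge of its ring is level with the top of the sleeve and, keeping it at that mark, twist the hand counter-clockwise so that a finger sweeps the cam lever's upright blade all the way round to its closed stop. Finish while still holding the knob, with the rod at the mark, the lever closed and the turntable in its detent, and leave the valves, the morse key, the crystal holder and the screwdriver where they are.

Things in the scene. Friction and masses are not known exactly. Their poses are not given: they have to be found in the camera images.
- stand: fixed round black stand, 290 mm across, on the desk; origin on the desk under the turntable's axis. Its own -y points to the steel pointer fin (6 mm wide, 137 to 167 mm from the axis, top 34 mm high); on its +y side is the detent housing (160 to 193 mm out, 38 mm high). The aluminium disc is 244 mm across, its top 30 mm above the desk
- turntable (a joint): angle of the disc, rad, counter-clockwise from above positive, 0 in the detent; starts between -1.25 and -0.7, range -1.45 to 0.45 (it can overrun the detent). The handle lies 100 mm from the axis at bearing (stand yaw - pi/2 + this). Needs about 2 N at the handle, up to about 10 N over the hump 0.1 rad before the detent, which then holds it within 0.02 of 0
- handle (a point): centre of the top of the turntable's handle, a plain upright steel pin 16 mm in diameter, 55 mm tall, standing on the disc from 30 to 85 mm above the desk, fixed to the disc (a round pin: it can turn in the fingers)
- rod (a joint): how far the rod is pressed down, m: 0 fully up (its start), 0.035 at the mark (lower edge of the ring level with the sleeve's top), 0.055 at the bottom. Its spring pushes up with about 3 N at 0 and 8 N at the mark; it springs back up if let go, even with the lever closed
- knob: round black knob on top of the rod, on the turntable's axis, 28 mm in diameter, 45 mm tall, origin at the centre of its underside, which is 135 mm above the desk when the rod is up and 100 mm at the mark. It spins freely about the vertical on the rod, so that the hand can twist while it holds it
- ring (a point): centre of the lower edge of the dark ring (21 mm in diameter, 6 mm tall) on the 14 mm steel rod, 15 mm below the knob's underside; 120 mm above the desk when the rod is up
- rim (a point): centre of the top of the fixed aluminium sleeve (26 mm in diameter) out of which the rod comes, 85 mm above the desk, on the turntable's axis
- cam (a joint): angle of the cam lever about the turntable's axis relative to the disc, rad: 0 fully open, 0.9 at its closed stop (a steel pin on the disc); counter-clockwise from above closes. Starts between 0 and 0.2. It moves lightly (0.03 N m) and stays where it is left. The blade's bearing from the axis is (stand yaw + turntable angle + 0.349 + this)
- blade (a point): middle of the top edge of the cam lever's upright radial blade: 6 mm thick, 20 to 57 mm from the axis, 72 to 132 mm above the desk. Fingers holding the knob at the mark reach down beside it. Pinch the knob with one finger about 1.1 rad clockwise of the blade, the other opposite, then twist counter-clockwise; a 22 mm wide finger meets the blade when about 0.7 rad behind it
- valve_a: loose rectifier valve standing upright: black round foot 38 mm across, clear glass bulb 48 mm across, 124 mm tall in all; origin at the centre of its underside. A bystander, not to be disturbed
- valve_b: loose rectifier valve standing upright: black round foot 38 mm across, clear glass bulb 48 mm across, 124 mm tall in all; origin at the centre of its underside. A bystander, not to be disturbed
- valve_c: loose rectifier valve standing upright: black round foot 38 mm across, clear glass bulb 48 mm across, 124 mm tall in all; origin at the centre of its underside. A bystander, not to be disturbed
- key_base: loose morse key on a black bakelite base 75 x 130 mm, 42 mm tall in all; origin at the centre of its underside. A bystander
- crystal: loose copper crystal holder, 14 x 34 mm, 35 mm tall, standing; origin at the centre of its underside. A bystander
- driver: loose screwdriver 180 mm long lying on the desk. A bystander

How it is judged:
By the outcome, as a careful person would: the job done as asked, in the order asked, and still so for the second after the job is handed in, while the arm keeps its last pose, push and grip.
It also fails if it takes over 54 s, if anything falls off the work surface, if the arm or the gripper's body presses on something with over 40 N, if the wrist force passes 120 N, or if a joint passes its speed limit or range.

## Robot

A 7-joint arm with a two-finger parallel gripper is mounted at the origin on the work surface. World frame = base frame: x ahead of the robot, y to its left, z up, the work surface at z = 0. Lengths are in m, angles in rad, forces in N, time in s.
With the tool pointing down it reaches from about 0.4 to 0.925 m from the base axis. Payload 5.6 kg.
Tool frame: the origin (TCP) lies between the finger pads; the fingertips stand 25 mm ahead of it and the grasp point (between the pads) lies 6 mm ahead of it; z points along the fingers, y is the direction in which the jaws open and shut (so a half turn about z gives the same grasp; the last joint's range is limited). The gripper opens to 85 mm and grips with 20 to 120 N. Pads are 22 mm wide; open, the fingers measure 114 mm over their backs; the gripper's body (76 mm by 85 mm) begins 54 mm behind the grasp point. The pads swing forward as they close: fully open they stand 13 mm farther back than shut.
Start: joints at [-1.359, 0.468, -0.012, 1.603, 0.006, 1.071, -0.056], TCP at [0.164, 0.629, 0.256] pointing down, gripper open.
Joint ranges: [-2.53, 2.53], [-0.31, 2.02], [-1.57, 1.55], [0.28, 2.44], [-1.29, 4.43], [0.15, 1.84], [-2.92, 2.92]. Speed limits (rad/s): [2.57, 2.57, 3.14, 3.14, 3.14, 3.14, 3.14].

## Interface

Orientations are given as a unit quaternion [w, x, y, z].
In Python, from bench import r gives the robot as it stands.
- The arm moves only by the shell command python3 -m handwheel 'ROWS' [OPENING]. ROWS is JSON, a list of rows, each a list of 2 entries, a list of its own where there are three numbers: the shift along the tool's x, y, z in mm, then the turn about the tool's z in degrees. A call has exactly 10 rows; each row is the pose to reach, as a shift and turn from the pose commanded when the call began, along the tool's axes at that moment; what a row does not reach only later rows make up. A row lasts 1/10 s, in which the tool goes at most 50 mm and 8.59 degrees, less where a joint would pass 70% of its speed; a pose out of reach is approached as far as the arm can. A call with a gripper value outside its range is refused whole. OPENING is the opening in per cent of the stroke, from 0 (shut) to 100 (fully open), set as the call begins (- or left out, the last holds). The fingers move at their own pace and stop on an object; the grip force is fixed at half the most. Time passes only in rows, so rows that repeat a pose let the fingers close, or fill a call up. It gives the time, the measured TCP pose, the force and the opening at its end, in the units of the state.
- r.state(): the state, without advancing time (a new reading comes with each control period).
- r.read_camera(name): name is "scene" or "side" or "wrist"; returns a dict with "frame" (480x640x3 uint8, blue, green, red), "depth" (480x640 float32, m along the optical axis (not along the pixel's ray), 0 where there is no reading), "fx", "fy", "cx", "cy" (pixels), "view" (4x4, takes a point from world to camera coordinates); the wrist camera has in their place "hand_eye" (4x4, takes a point from camera to tool coordinates, whose origin is the TCP and whose axes are the flange's). Camera axes: x right, y down, z forward; pixel columns grow to the right and rows downward; lengths in m; the calibration is good to about 2 mm. The wrist camera is an equidistant fisheye: a pixel r from the principal point sees the ray r / f radians off the axis. A picture is of the moment at which its call begins: read the wrist's pose just before it.
- r.job_done(): hands the job in, once; it reports no verdict.
The state is a dict: "t": time; "joint_pos": joint angles; "qd": joint speeds; "joint_torque": joint torques, N m; "tool_pos": TCP position; "ee_rot": TCP orientation; "ft_force": force on the tool from outside, world axes, zero at the start; "torque": the same for the moment, N m; "opening": finger opening in m.
Only numpy, scipy, OpenCV 4.12 (cv2) and the standard library are available. Lean on these libraries where they do the work, as an engineer would, in place of code of your own. Each camera call takes 0.05 s, during which the arm holds its last target.

## Working session

There is one attempt and no reset: what is moved stays moved. The work goes in short steps, Python scripts to look and compute and a shell command to move; the robot and the scene stay as the last step left them, time stands still between calls to the robot, and variables do not carry over. Pictures are saved under pics/ and viewed, and the job is handed in when it is done.

```bash
ls; mkdir -p pics; python3 - <<'E'
from bench import r
import cv2,json,numpy as np
s=r.state(); print({k:np.round(v,3).tolist() for k,v in s.items()})
for n in("scene","side","wrist"):
    c=r.read_camera(n); cv2.imwrite(f"pics/{n}0.png",c["frame"]); np.savez(f"pics/{n}0.npz",**c)
    print(n,{k:np.round(c[k],4).tolist() for k in c if k not in("frame","depth")})
E
```

```text
pics
{'t': 0.0, 'joint_pos': [-1.359, 0.468, -0.012, 1.604, 0.006, 1.071, -0.056], 'qd': [0.0, -0.001, 0.001, -0.0, -0.001, 0.001, 0.0], 'joint_torque': [-0.001, -53.239, 0.021, -25.13, 0.011, 0.008, -0.0], 'tool_pos': [0.164, 0.628, 0.255], 'ee_rot': [-0.0, 0.127, 0.992, -0.001], 'ft_force': [-0.021, 1.097, 0.051], 'torque': [-0.035, -0.015, -0.012], 'opening': 0.085}
scene {'fx': 460.886, 'fy': 460.886, 'cx': 321.9982, 'cy': 236.5391, 'view': [[0.0808, 0.9967, 0.0033, -0.0694], [0.7031, -0.0547, -0.709, -0.343], [-0.7064, 0.0596, -0.7052, 1.3827], [0.0, 0.0, 0.0, 1.0]]}
side {'fx': 484.78, 'fy': 484.78, 'cx': 327.4388, 'cy': 241.8301, 'view': [[0.8452, -0.5343, -0.01, -0.5194], [-0.4199, -0.6525, -0.6308, 0.3012], [0.3305, 0.5373, -0.7759, 0.7029], [0.0, 0.0, 0.0, 1.0]]}
wrist {'fx': 371.6483, 'fy': 371.6483, 'cx': 319.9567, 'cy': 241.5029, 'hand_eye': [[-0.0001, -0.9576, -0.288, 0.0745], [1.0, -0.0001, -0.0002, 0.0002], [0.0001, -0.288, 0.9576, -0.1182], [0.0, 0.0, 0.0, 1.0]]}
```

View pics/scene0.png

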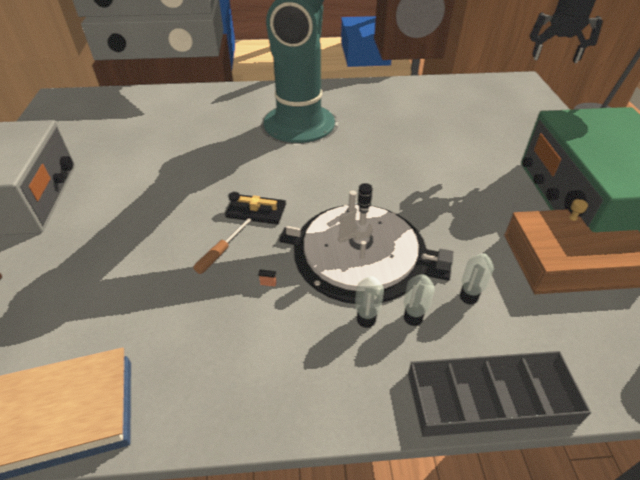

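View pics/side0.png

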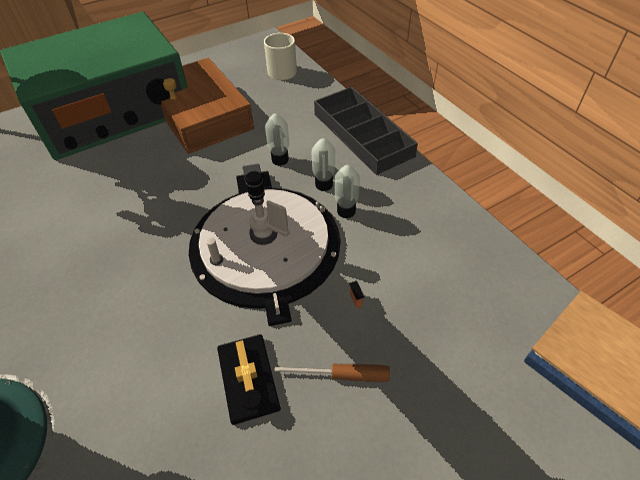

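View pics/wrist0.png

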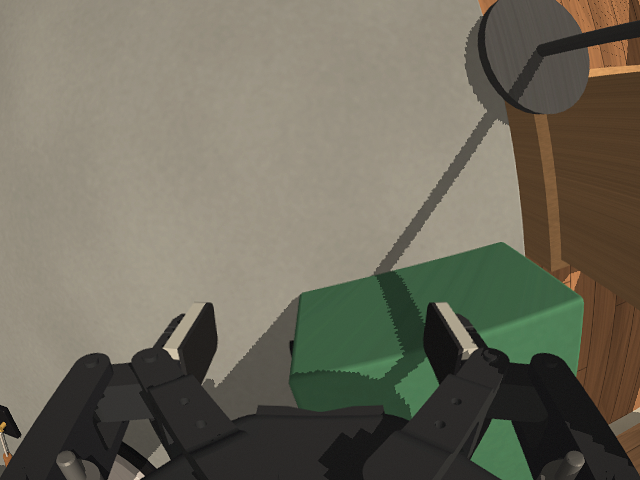

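The scene view shows the disc at about (361,247) and the knob at (365,190). In the side view the knob is at (255,182), the handle at (213,245), the fin at (277,303), the housing at (252,178) and the blade at (277,218). I'll zoom in and measure next.

```bash
cat > h.py <<'E'
import numpy as np,cv2
def ray(c,u,v):
    V=c["view"];R=V[:3,:3];o=-R.T@V[:3,3]
    d=np.array([(u-c["cx"])/c["fx"],(v-c["cy"])/c["fy"],1.]);return o,R.T@d
def plane(c,u,v,z):
    o,d=ray(c,u,v);return o+d*(z-o[2])/d[2]
def tri(c1,p1,c2,p2):
    o1,d1=ray(c1,*p1);o2,d2=ray(c2,*p2)
    t=np.linalg.lstsq(np.c_[d1,-d2],o2-o1,rcond=None)[0]
    a=o1+d1*t[0];b=o2+d2*t[1];return (a+b)/2,np.linalg.norm(a-b)
def cloud(c):
    d=c["depth"];v,u=np.mgrid[:480,:640]
    P=np.stack([(u-c["cx"])/c["fx"]*d,(v-c["cy"])/c["fy"]*d,d],-1)
    R=c["view"][:3,:3];return (P-c["view"][:3,3])@R
def proj(c,p):
    q=c["view"][:3,:3]@np.asarray(p)+c["view"][:3,3];return q[0]/q[2]*c["fx"]+c["cx"],q[1]/q[2]*c["fy"]+c["cy"]
E
python3 - <<'E'
import numpy as np,cv2
from h import *
for n,(x,y,w,h) in dict(scene=(270,170,230,165),side=(180,100,200,235)).items():
    c=dict(np.load(f"pics/{n}0.npz"));f=c["frame"][y:y+h,x:x+w]
    k=3 if n=="scene" else 2.5
    cv2.imwrite(f"pics/{n}0z.png",cv2.resize(f,None,fx=k,fy=k,interpolation=cv2.INTER_CUBIC))
    P=cloud(c);m=(abs(P[...,2]-.03)<.004)&(c["frame"].min(-1)>90)
    nn,l,st,ce=cv2.connectedComponentsWithStats(m.astype(np.uint8))
    i=1+np.argmax(st[1:,4]);print(n,st[i])
    ct=max(cv2.findContours((l==i).astype(np.uint8),0,1)[0],key=len)
    hull=cv2.convexHull(ct)[:,0]
    X=np.array([plane(c,u,v,.03)[:2] for u,v in hull])
    A=np.c_[2*X,np.ones(len(X))];s=np.linalg.lstsq(A,(X**2).sum(1),rcond=None)[0]
    print("center",s[:2],"rad",np.sqrt(s[2]+s[0]**2+s[1]**2), "z med",np.median(P[l==i][:,2]))
    # high points near centre
    d=np.hypot(P[...,0]-s[0],P[...,1]-s[1])
    for lo,hi in((.172,.19),):
        q=(d<.03)&(P[...,2]>lo)&(P[...,2]<hi);print("knobtop",q.sum(),P[q].mean(0),P[q].min(0),P[q].max(0))
    q=(d>.08)&(d<.115)&(P[...,2]>.05)&(P[...,2]<.1)
    print("handle",q.sum(),np.percentile(P[q],[5,50,95],axis=0) )
E
```

```text
scene [ 304  206  114   81 5882]
center [0.54344364 0.10647315] rad 0.12164962737075245 z med 0.029324062610898698
knobtop 132 [0.54448335 0.10618419 0.17801348] [0.52788946 0.09381137 0.17219832] [0.55744139 0.11944371 0.18177139]
handle 104 [[0.43928608 0.09233252 0.05269124]
 [0.44666898 0.09878208 0.07216548]
 [0.4505185  0.10631907 0.08521613]]
side [ 199  189  129  101 7781]
center [0.53887913 0.10608036] rad 0.12146919960996796 z med 0.03050929797722007
knobtop 201 [0.53825868 0.10376447 0.17893628] [0.52597204 0.09143917 0.17201799] [0.55284887 0.12010704 0.18314861]
handle 164 [[0.43262774 0.09147107 0.05232538]
 [0.43870768 0.09473285 0.07394485]
 [0.44608934 0.10260595 0.08644253]]
```

```bash
sleep 1; ls pics
```

```text
scene0.npz
scene0.png
scene0z.png
side0.npz
side0.png
side0z.png
wrist0.npz
wrist0.png
```

View pics/scene0z.png

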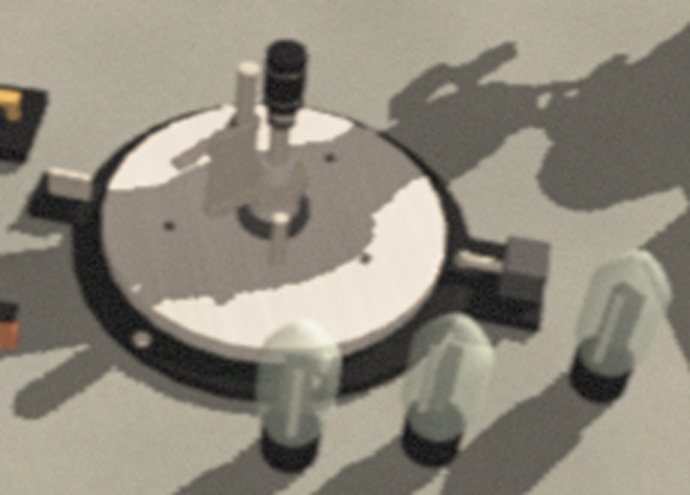

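View pics/side0z.png

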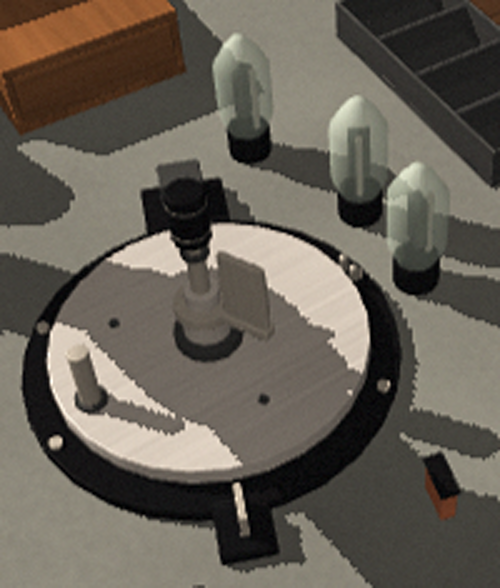

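```bash
python3 - <<'E'
import numpy as np
from h import *
S=dict(np.load("pics/scene0.npz"));D=dict(np.load("pics/side0.npz"))
A=np.array([.541,.106])
def b(n,p): v=p[:2]-A;print(n,np.round(p,4),"r",round(np.hypot(*v),4),"bearing",round(np.arctan2(v[1],v[0]),3))
for n,c,l in(("side",D,[(275.2,294),(277.2,312)]),("scene",S,[(287,230),(300.7,232.7)])):
    for q in l:b("fin "+n,plane(c,*q,.034))
h,e=tri(S,(352.7,192.7),D,(211.2,241.2));b("handle",h);print(e)
b("handle s",plane(S,352.7,192.7,.085));b("handle d",plane(D,211.2,241.2,.085))
# blade top corners in side zoom: inner (222,253), outer (268,278)
for q in((222,253),(264,280)):
    b("blade side",plane(D,180+q[0]/2.5,100+q[1]/2.5,.132))
for q in((205,152),(245,128),(213,150),(258,118)):
    b("blade scene",plane(S,270+q[0]/3,170+q[1]/3,.132))
# housing top corners side zoom
b("hous",plane(D,180+180/2.5,100+175/2.5,.038));b("hous",plane(S,270+527/3,170+255/3,.038))
for c,n in((S,"S"),(D,"D")):
    P=cloud(c);d=np.hypot(P[...,0]-A[0],P[...,1]-A[1])
    q=(d>.024)&(d<.06)&(P[...,2]>.085)&(P[...,2]<.135)
    print(n,q.sum());
    if q.sum(): 
        v=P[q][:,:2]-A;an=np.arctan2(v[:,1],v[:,0]);print(np.percentile(an,[5,25,50,75,95]),np.percentile(np.hypot(*v.T),[5,50,95]))
E
```

```text
fin side [ 0.4936 -0.0252  0.034 ] r 0.1395 bearing -1.917
fin side [ 0.4795 -0.0582  0.034 ] r 0.1753 bearing -1.929
fin scene [ 0.4982 -0.0473  0.034 ] r 0.1592 bearing -1.843
fin scene [ 0.5089 -0.018   0.034 ] r 0.1281 bearing -1.824
handle [0.4407 0.1014 0.0817] r 0.1004 bearing -3.095
0.0012622591742945009
handle s [0.4441 0.1012 0.085 ] r 0.097 bearing -3.092
handle d [0.4404 0.0977 0.085 ] r 0.101 bearing -3.059
blade side [0.5515 0.0855 0.132 ] r 0.023 bearing -1.097
blade side [0.5634 0.048  0.132 ] r 0.0622 bearing -1.202
blade scene [0.5819 0.0534 0.132 ] r 0.0666 bearing -0.91
blade scene [0.5611 0.0817 0.132 ] r 0.0315 bearing -0.879
blade scene [0.5804 0.0587 0.132 ] r 0.0616 bearing -0.876
blade scene [0.5521 0.0914 0.132 ] r 0.0183 bearing -0.921
hous [0.5987 0.2704 0.038 ] r 0.1743 bearing 1.233
hous [0.6016 0.2758 0.038 ] r 0.1803 bearing 1.228
S 277
[-1.07343435 -1.02403518 -1.00178252 -0.97341161 -0.92636012] [0.02582081 0.04167185 0.05574515]
D 327
[-1.21594769 -1.1721188  -1.14845192 -1.1241212  -1.06851694] [0.02604511 0.04099795 0.05478623]
```

```bash
cat >> h.py <<'E'
from scipy.spatial.transform import Rotation as Ro
def pose(s): q=s["ee_rot"];return np.array(s["tool_pos"]),Ro.from_quat([q[1],q[2],q[3],q[0]]).as_matrix()
def jaw(R): return np.arctan2(R[1,1],R[0,1])
def goto(r,p,yaw):
    "shift mm (tool axes) and turn deg about tool z (cw from above +) to reach TCP p, jaw bearing yaw"
    s=r.state();o,R=pose(s);sh=R.T@(np.array(p)-o)*1000
    t=-np.degrees((yaw-jaw(R)+np.pi)%(2*np.pi)-np.pi)
    print("t",round(s["t"],2),"tcp",np.round(o,4),"jaw",round(jaw(R),3),"tilt",np.round(R[:,2],3),"F",np.round(s["ft_force"],1),"T",np.round(s["torque"],2),"open",round(s["opening"],4),"j",np.round(s["joint_pos"],2))
    print(" shift",np.round(sh,1),"turn",round(t,1))
E
python3 - <<'E'
from h import *
from bench import r
D=dict(np.load("pics/side0.npz"));S=dict(np.load("pics/scene0.npz"))
for c in(S,D):
    P=cloud(c);q=(c["depth"]>0)&(P[...,2]>.1)&(P[...,2]<.24)&(P[...,0]>.05)&(P[...,0]<.9)&(abs(P[...,1])<.75)
    import collections
    k=collections.Counter(map(tuple,np.round(P[q][:,:2],1).tolist()));print(sorted((a,n) for a,n in k.items() if n>15))
goto(r,(.36,.38,.25),.2)
goto(r,(.4407,.1,.20),-.95)
E
```

```text
[((0.1, -0.1), 31), ((0.1, 0.0), 1610), ((0.2, -0.7), 456), ((0.2, -0.6), 604), ((0.3, -0.7), 331), ((0.3, -0.6), 985), ((0.3, 0.6), 1166), ((0.3, 0.7), 868), ((0.4, -0.7), 17), ((0.4, -0.6), 1154), ((0.4, 0.6), 1524), ((0.4, 0.7), 1031), ((0.5, 0.1), 237), ((0.5, 0.5), 26), ((0.5, 0.6), 1962), ((0.5, 0.7), 544), ((0.6, 0.1), 409), ((0.6, 0.5), 20), ((0.6, 0.6), 1652), ((0.6, 0.7), 71), ((0.7, 0.1), 356), ((0.7, 0.2), 346), ((0.7, 0.3), 318)]
[((0.3, 0.6), 2356), ((0.3, 0.7), 1138), ((0.4, 0.6), 2169), ((0.4, 0.7), 1043), ((0.5, 0.1), 572), ((0.5, 0.5), 44), ((0.5, 0.6), 2046), ((0.5, 0.7), 951), ((0.6, 0.1), 261), ((0.6, 0.6), 671), ((0.6, 0.7), 330), ((0.7, 0.1), 300), ((0.7, 0.2), 266), ((0.7, 0.3), 243)]
t 0.15 tcp [0.1638 0.6286 0.2555] jaw 1.316 tilt [-0.    -0.001 -1.   ] F [-0.1 -0.1  0.4] T [ 0.02  0.03 -0.02] open 0.0851 j [-1.36  0.47 -0.01  1.6   0.01  1.07 -0.06]
 shift [-252.5 -191.1    5.8] turn 63.9
t 0.15 tcp [0.1638 0.6286 0.2555] jaw 1.316 tilt [-0.    -0.001 -1.   ] F [-0.1 -0.1  0.4] T [ 0.02  0.03 -0.02] open 0.0851 j [-1.36  0.47 -0.01  1.6   0.01  1.07 -0.06]
 shift [-401.2 -441.6   56.2] turn 129.8
```

```bash
python3 -m handwheel '[[[-8,-29,0],0],[[-20,-77,0],0],[[-30,-116,0],4],[[-58,-126,0],12],[[-90,-137,0],20],[[-122,-147,0],28],[[-154,-158,0],36],[[-186,-169,0],44],[[-220,-180,0],52],[[-252,-191,3],60]]' 100 && python3 - <<'E'
from h import *
from bench import r
goto(r,(.4407,.1,.20),-.95)
E
```

```text
t: 1.15
tool_pos: [0.3609, 0.3798, 0.2536]
ee_rot: [0.0, 0.608, 0.794, 0.0]
ft_force: [0.3, 0.6, -0.5]
opening: 0.0854
t 1.15 tcp [0.3609 0.3798 0.2536] jaw 0.263 tilt [ 0.001  0.001 -1.   ] F [ 0.3  0.6 -0.5] T [-0.01  0.02 -0.01] open 0.0854 j [-1.11  0.26  0.28  1.93 -0.08  0.97 -0.53]
 shift [-290.9    4.4   53.4] turn 69.5
```

```bash
python3 -m handwheel '[[[-25,0,3],6],[[-55,1,8],13],[[-85,1,14],20],[[-115,2,20],27],[[-145,2,26],34],[[-175,3,32],41],[[-205,3,38],48],[[-235,4,44],55],[[-265,4,50],62],[[-291,4,53],69]]' 100 && python3 - <<'E'
from h import *
from bench import r
goto(r,(.4407,.1,.074),-.95)
c=r.read_camera("wrist");cv2.imwrite("pics/w1.png",c["frame"]);np.savez("pics/w1.npz",**c)
E
```

```text
t: 2.15
tool_pos: [0.4406, 0.0996, 0.1999]
ee_rot: [0.0, 0.951, 0.31, -0.0]
ft_force: [-0.1, -0.1, 0.1]
opening: 0.0852
t 2.15 tcp [0.4406 0.0996 0.1999] jaw -0.941 tilt [-0.001 -0.    -1.   ] F [-0.1 -0.1  0.1] T [ 0.    0.02 -0.01] open 0.0852 j [-0.84  0.23  0.62  2.15 -0.18  0.81 -1.05]
 shift [  0.4  -0.3 125.9] turn 0.5
```

View pics/w1.png

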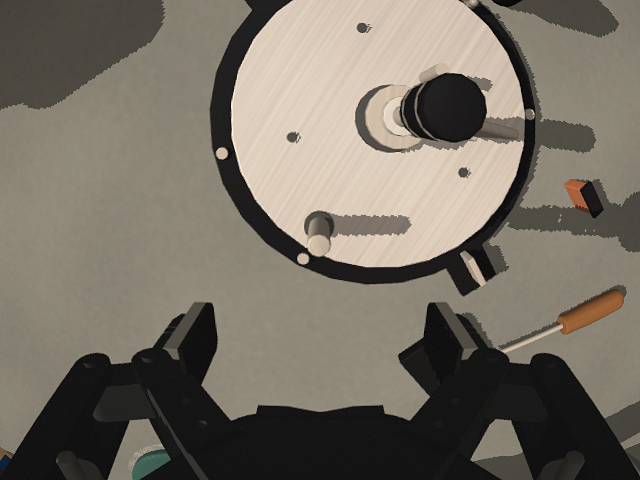

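The wrist view shows the handle top at about (319,245), the knob top at (451,107) and the fin at (475,266). I'll project these onto their heights.

```bash
cat >> h.py <<'E'
def wray(c,u,v,p,R):
    x,y=u-c["cx"],v-c["cy"];rr=np.hypot(x,y);th=rr/c["fx"]
    d=np.array([x/rr*np.sin(th),y/rr*np.sin(th),np.cos(th)]);H=c["hand_eye"]
    return p+R@H[:3,3],R@H[:3,:3]@d
def wplane(c,u,v,z,p,R):
    o,d=wray(c,u,v,p,R);return o+d*(z-o[2])/d[2]
E
python3 - <<'E'
from h import *
from bench import r
p,R=pose(r.state());c=dict(np.load("pics/w1.npz"))
f=c["frame"];cv2.imwrite("pics/w1z.png",cv2.resize(f[50:300,280:530],None,fx=2.4,fy=2.4,interpolation=cv2.INTER_CUBIC))
A=np.array([.541,.106])
for n,u,v,z in(("handle",319,245,.085),("knob",451,107,.18),("fin out",486,284,.034),("fin in",465,252,.034)):
    q=wplane(c,u,v,z,p,R);w=q[:2]-A;print(n,np.round(q,4),np.hypot(*w),np.arctan2(w[1],w[0]))
m=(f.max(-1)<45)[60:160,390:500];ct=max(cv2.findContours(m.astype(np.uint8),0,1)[0],key=cv2.contourArea);print(cv2.boundingRect(ct))
E
```

```text
handle [0.4407 0.0968 0.085 ] 0.10075799822136619 -3.0500220441042645
knob [0.5384 0.1049 0.18  ] 0.0028420464831687233 -2.7517891683728197
fin out [ 0.4844 -0.0553  0.034 ] 0.17095088951777876 -1.908511892330022
fin in [ 0.4945 -0.0172  0.034 ] 0.13165016861021342 -1.932085211849349
(27, 13, 70, 69)
```

View pics/w1z.png

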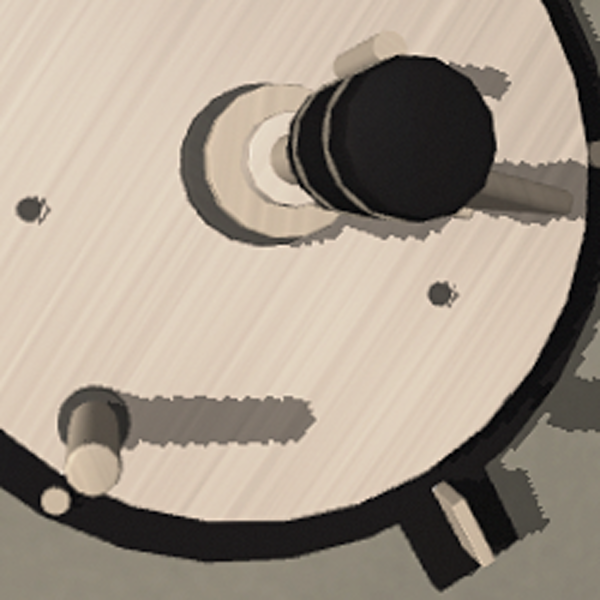

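```bash
python3 -m handwheel '[[[0,0,10],0],[[0,0,25],0],[[0,0,42],0],[[0,0,60],0],[[-1,1,78],0],[[-1,1,94],0],[[-1,1,107],0],[[-1,1,116],0],[[-1,1,122],0],[[-1,1,124],0]]' 100 && python3 -m handwheel '[[[0,0,0],0],[[0,0,0],0],[[0,0,0],0],[[0,0,0],0],[[0,0,0],0],[[0,0,0],0],[[0,0,0],0],[[0,0,0],0],[[0,0,0],0],[[0,0,0],0]]' 0 && python3 - <<'E'
from h import *
from bench import r
goto(r,(.4407,.1,.074),-.95)
c=r.read_camera("wrist");cv2.imwrite("pics/w2.png",c["frame"])
E
```

```text
t: 3.2
tool_pos: [0.4404, 0.0999, 0.0758]
ee_rot: [-0.0, 0.95, 0.313, -0.0]
ft_force: [0.2, 0.6, 0.8]
opening: 0.0859
t: 4.2
tool_pos: [0.4404, 0.1, 0.0767]
ee_rot: [-0.0, 0.95, 0.312, 0.0]
ft_force: [-1.7, 1.2, 5.1]
opening: 0.0144
t 4.2 tcp [0.4404 0.1    0.0767] jaw -0.935 tilt [-0.     0.001 -1.   ] F [-1.7  1.2  5.1] T [-0.06  0.3  -0.02] open 0.0144 j [-0.69  0.47  0.47  2.22 -0.42  0.54 -0.83]
 shift [0.3 0.2 2.7] turn 0.8
```

View pics/w2.png

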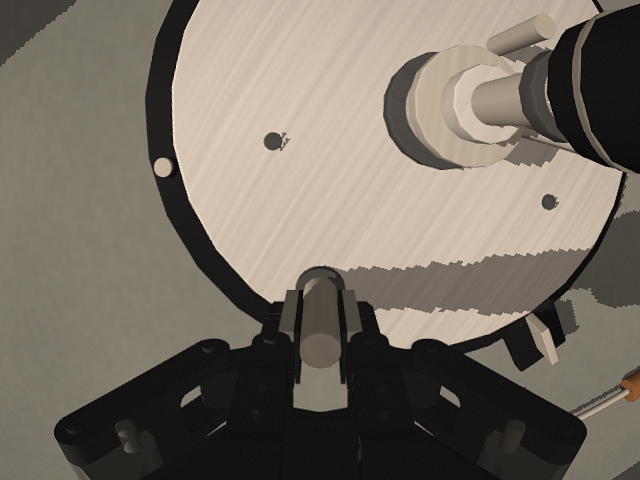

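```bash
cat > arc.py <<'E'
from h import *
from bench import r
import sys
a0,a1=float(sys.argv[1]),float(sys.argv[2])  # handle bearings
n=int(sys.argv[3]) if len(sys.argv)>3 else 10
goto(r,(.44,.1,.074),-.95)
p,R=pose(r.state())
for i in range(1,n+1):
    a=a0+(a1-a0)*i/n
    d=.1*np.array([np.cos(a)-np.cos(a0),np.sin(a)-np.sin(a0),0]);print(np.round(R.T@d*1000).astype(int).tolist(),end=" ")
E
python3 arc.py -3.086 -2.386
```

```text
t 4.25 tcp [0.4404 0.1    0.0767] jaw -0.936 tilt [-0.     0.001 -1.   ] F [-1.4 -0.1  5.3] T [ 0.02  0.29 -0.01] open 0.014 j [-0.69  0.47  0.47  2.22 -0.42  0.54 -0.83]
 shift [-0.3 -0.2  2.7] turn 0.8
[-4, 6, 0] [-7, 12, 0] [-10, 19, 0] [-12, 25, 0] [-14, 32, 0] [-15, 39, 0] [-16, 46, 0] [-16, 53, 0] [-16, 60, 0] [-16, 67, 0]
```

```bash
python3 -m handwheel '[[[-4,6,0],0],[[-7,12,0],0],[[-10,19,0],0],[[-12,25,0],0],[[-14,32,0],0],[[-15,39,0],0],[[-16,46,0],0],[[-16,53,0],0],[[-16,60,0],0],[[-16,67,0],0]]' && python3 - <<'E'
from h import *
from bench import r
goto(r,(.44,.1,.074),-.95)
E
python3 arc.py -2.386 -1.91
```

```text
t: 5.25
tool_pos: [0.4644, 0.0365, 0.0763]
ee_rot: [-0.002, 0.95, 0.313, -0.003]
ft_force: [-7.9, -2.0, 14.0]
opening: 0.0145
t 5.25 tcp [0.4644 0.0365 0.0763] jaw -0.933 tilt [-0.007  0.001 -1.   ] F [-7.9 -2.  14. ] T [-0.19  1.19  0.09] open 0.0145 j [-0.54  0.49  0.47  2.18 -0.42  0.56 -0.69]
 shift [ 18.2 -65.6   2.5] turn 0.9
t 5.25 tcp [0.4644 0.0365 0.0763] jaw -0.933 tilt [-0.007  0.001 -1.   ] F [-7.9 -2.  14. ] T [-0.19  1.19  0.09] open 0.0145 j [-0.54  0.49  0.47  2.18 -0.42  0.56 -0.69]
 shift [ 18.2 -65.6   2.5] turn 0.9
[1, 5, 0] [2, 9, 0] [3, 14, 0] [4, 19, 0] [6, 23, 0] [7, 27, 0] [9, 32, 0] [11, 36, 0] [14, 40, 0] [16, 44, 0]
```

```bash
python3 -m handwheel '[[[1,5,0],0],[[2,9,0],0],[[3,14,0],0],[[4,19,0],0],[[6,23,0],0],[[7,27,0],0],[[9,32,0],0],[[11,36,0],0],[[12,38,0],0],[[12,38,0],0]]' && python3 - <<'E'
from h import *
from bench import r
goto(r,(.44,.1,.074),-.95)
for n in("wrist","side"):
    c=r.read_camera(n);np.savez(f"pics/{n}3.npz",**c);f=c["frame"]
    if n=="side": f=cv2.resize(f[150:350,180:380],None,fx=3,fy=3,interpolation=cv2.INTER_CUBIC)
    cv2.imwrite(f"pics/{n}3.png",f)
E
```

```text
t: 6.25
tool_pos: [0.4942, 0.0146, 0.076]
ee_rot: [-0.004, 0.949, 0.314, -0.005]
ft_force: [-16.8, 3.8, 18.8]
opening: 0.0141
t 6.25 tcp [0.4942 0.0146 0.076 ] jaw -0.932 tilt [-0.012  0.004 -1.   ] F [-16.8   3.8  18.8] T [0.57 3.13 0.49] open 0.0141 j [-0.47  0.53  0.47  2.11 -0.42  0.6  -0.64]
 shift [   7.4 -100.9    3. ] turn 1.0
```

View pics/wrist3.png

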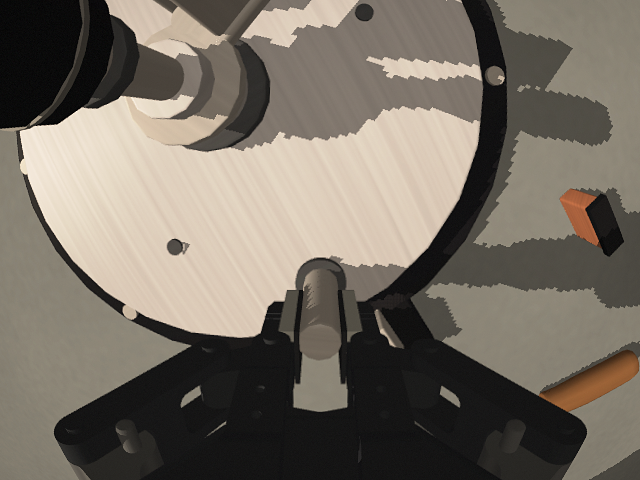

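View pics/side3.png

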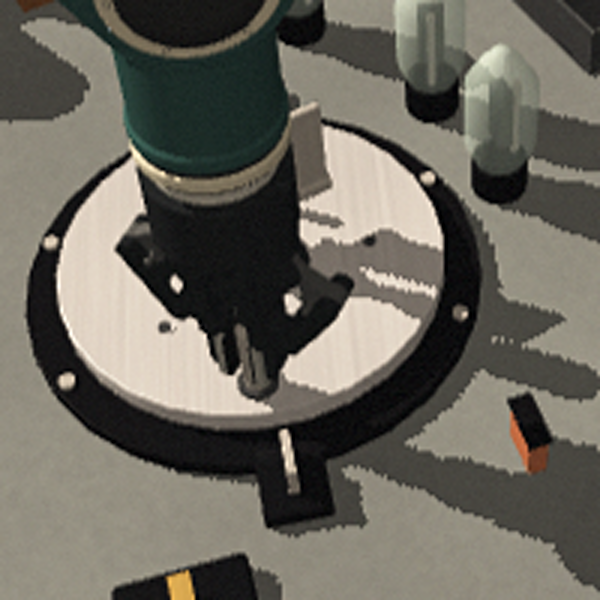

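```bash
python3 -m handwheel '[[[0,1,0],0],[[1,2,0],0],[[1,3,0],0],[[2,4,0],0],[[3,5,0],0],[[4,6,0],0],[[4,7,0],0],[[4,7,0],0],[[4,7,0],0],[[4,7,0],0]]' && python3 - <<'E'
from h import *
from bench import r
goto(r,(.44,.1,.074),-.95)
for n in("side",):
    c=r.read_camera(n);np.savez(f"pics/{n}4.npz",**c);f=c["frame"]
    if n=="side": f=cv2.resize(f[150:350,180:380],None,fx=3,fy=3,interpolation=cv2.INTER_CUBIC)
    cv2.imwrite(f"pics/{n}4.png",f)
E
```

```text
t: 7.35
tool_pos: [0.5028, 0.0103, 0.076]
ee_rot: [-0.002, 0.95, 0.313, -0.004]
ft_force: [-14.4, 2.0, 14.2]
opening: 0.0141
t 7.35 tcp [0.5028 0.0103 0.076 ] jaw -0.934 tilt [-0.009  0.002 -1.   ] F [-14.4   2.   14.2] T [0.23 2.53 0.37] open 0.0141 j [-0.46  0.54  0.47  2.1  -0.42  0.61 -0.63]
 shift [   2.9 -109.4    2.8] turn 0.9
```

View pics/side4.png

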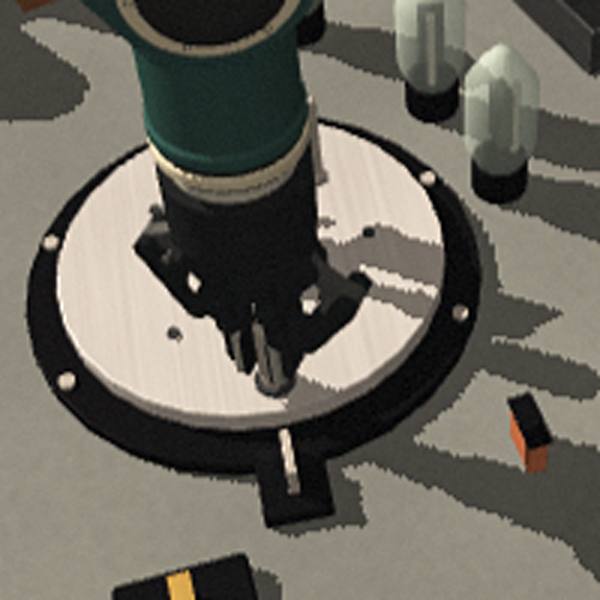

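```bash
python3 -m handwheel '[[[0,1,0],0],[[1,1,0],0],[[1,2,0],0],[[1,2,0],0],[[2,3,0],0],[[2,3,0],0],[[2,4,0],0],[[2,4,0],0],[[2,4,0],0],[[2,4,0],0]]' && python3 - <<'E'
from h import *
from bench import r
goto(r,(.44,.1,.074),-.95)
for n in("side",):
    c=r.read_camera(n);np.savez(f"pics/{n}5.npz",**c);f=c["frame"]
    if n=="side": f=cv2.resize(f[150:350,180:380],None,fx=3,fy=3,interpolation=cv2.INTER_CUBIC)
    cv2.imwrite(f"pics/{n}5.png",f)
E
```

```text
t: 8.4
tool_pos: [0.5084, 0.0082, 0.076]
ee_rot: [-0.001, 0.95, 0.313, -0.003]
ft_force: [-6.6, 0.7, 8.0]
opening: 0.0139
t 8.4 tcp [0.5084 0.0082 0.076 ] jaw -0.933 tilt [-0.006  0.001 -1.   ] F [-6.6  0.7  8. ] T [0.2  1.64 0.44] open 0.0139 j [-0.46  0.54  0.47  2.09 -0.42  0.61 -0.63]
 shift [  -0.3 -114.5    2.5] turn 1.0
```

View pics/side5.png

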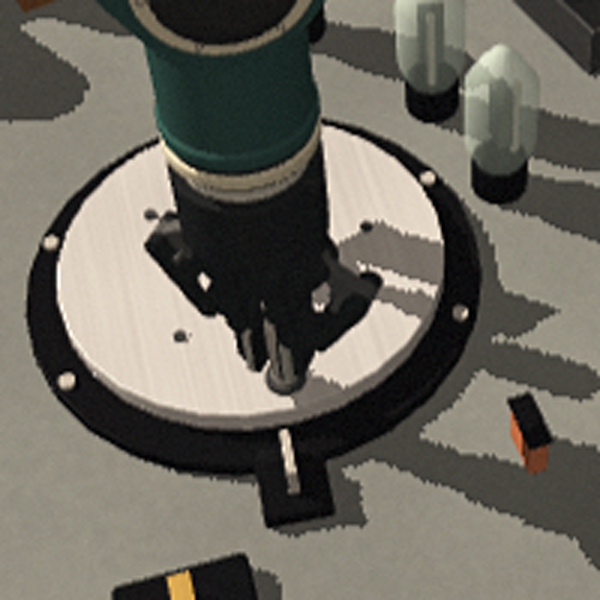

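```bash
python3 -m handwheel '[[[0,0,0],0],[[0,0,0],0],[[0,0,0],0],[[0,0,0],0],[[0,0,0],0],[[0,0,-5],0],[[0,0,-25],0],[[0,0,-55],0],[[0,0,-90],0],[[0,0,-125],0]]' 100 && python3 - <<'E'
from h import *
from bench import r
goto(r,(.54,.1055,.3),-.95)
for n in("wrist","side"):
    c=r.read_camera(n);np.savez(f"pics/{n}6.npz",**c);f=c["frame"]
    if n=="side": f=cv2.resize(f[150:350,180:380],None,fx=3,fy=3,interpolation=cv2.INTER_CUBIC)
    cv2.imwrite(f"pics/{n}6.png",f)
E
```

```text
t: 9.45
tool_pos: [0.5107, 0.0073, 0.2027]
ee_rot: [0.0, 0.95, 0.312, -0.0]
ft_force: [0.6, 1.0, -0.7]
opening: 0.0854
t 9.45 tcp [0.5107 0.0073 0.2027] jaw -0.936 tilt [-0. -0. -1.] F [ 0.6  1.  -0.7] T [-0.02 -0.08  0.04] open 0.0854 j [-0.58  0.33  0.6   2.02 -0.25  0.86 -0.78]
 shift [ 81.8 -61.6 -97.3] turn 0.8
```

View pics/side6.png

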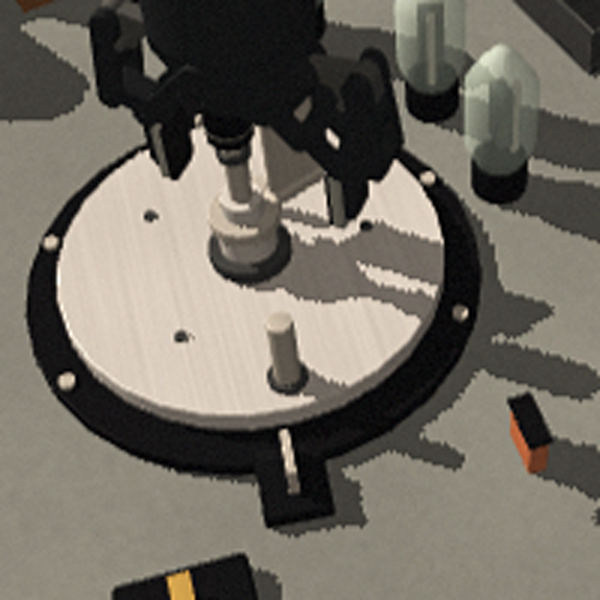

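View pics/wrist6.png

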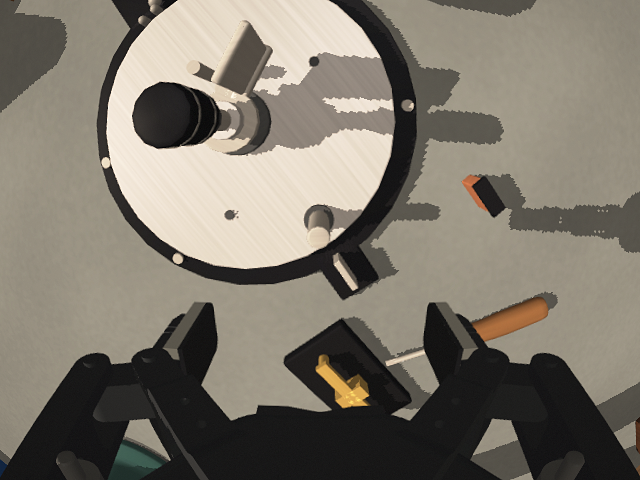

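```bash
python3 - <<'E'
from h import *
from bench import r
p,R=pose(r.state());c=dict(np.load("pics/wrist6.npz"));D=dict(np.load("pics/side6.npz"))
cv2.imwrite("pics/w6z.png",cv2.resize(c["frame"][60:310,120:380],None,fx=2.3,fy=2.3,interpolation=cv2.INTER_CUBIC))
cv2.imwrite("pics/w6y.png",cv2.resize(c["frame"][190:300,260:400],None,fx=5,fy=5,interpolation=cv2.INTER_CUBIC))
# disc circle fit, wrist: white mask edge
f=c["frame"];g=(f.min(-1)>110).astype(np.uint8);n,l,st,_=cv2.connectedComponentsWithStats(g)
for cc,nm in((D,"side"),):
    pass
for z,u,v in((.085,180+282/3,150+322/3),(.03,180+288/3,150+379/3),(.034,180+285/3,150+431/3),(.034,180+292/3,150+490/3),(.085,180+246/3,150+204/3)):
    print(np.round(plane(D,u,v,z),4))
E
```

```text
[0.5149 0.0083 0.085 ]
[0.5133 0.0091 0.03  ]
[ 0.4937 -0.0244  0.034 ]
[ 0.4785 -0.0605  0.034 ]
[0.5389 0.098  0.085 ]
```

View pics/w6z.png

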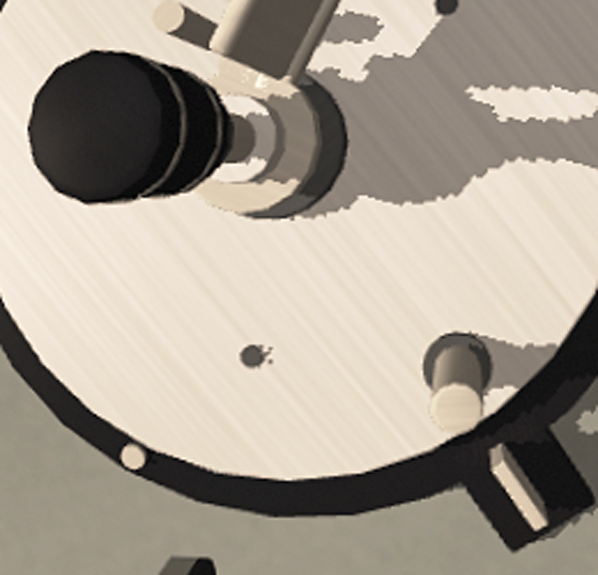

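View pics/w6y.png

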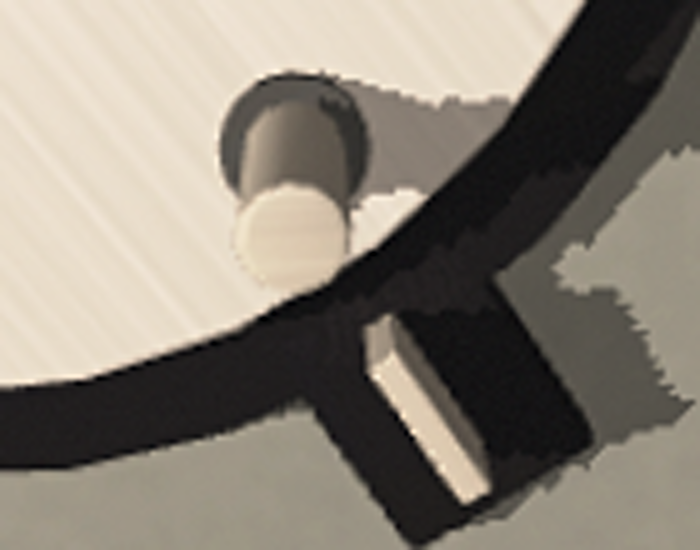

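```bash
python3 - <<'E'
from h import *
from bench import r
p,R=pose(r.state());c=dict(np.load("pics/wrist6.npz"));D=dict(np.load("pics/side6.npz"))
X={}
for n,u,v,z in(("base",318.8,219,.03),("top",318.2,237.5,.085),("fin_in",336.4,261.6,.034),("fin_out",356,289.4,.034),("knob",162.6,115.2,.18)):
    X[n]=wplane(c,u,v,z,p,R);print(n,np.round(X[n],4))
for A in((.540,.1055),(.5385,.105),X["knob"][:2]):
    print(A,{k:(round(float(np.hypot(*(q[:2]-A))),4),round(float(np.arctan2(*(q[:2]-A)[::-1])),3)) for k,q in X.items()})
# disc circle in side6/scene hull excluded shade: use black stand edge? disc lower edge only in side0
E
```

```text
base [0.5169 0.0114 0.03  ]
top [0.5165 0.0116 0.085 ]
fin_in [ 0.4972 -0.0213  0.034 ]
fin_out [ 0.487  -0.0501  0.034 ]
knob [0.5421 0.1086 0.18  ]
(0.54, 0.1055) {'base': (0.0969, -1.811), 'top': (0.0968, -1.816), 'fin_in': (0.1338, -1.896), 'fin_out': (0.1643, -1.899), 'knob': (0.0038, 0.979)}
(0.5385, 0.105) {'base': (0.0961, -1.797), 'top': (0.096, -1.802), 'fin_in': (0.1328, -1.887), 'fin_out': (0.1634, -1.891), 'knob': (0.0051, 0.789)}
[0.54210486 0.10863379] {'base': (0.1005, -1.824), 'top': (0.1004, -1.829), 'fin_in': (0.1374, -1.904), 'fin_out': (0.168, -1.905), 'knob': (0.0, 0.0)}
```

```bash
python3 - <<'E'
from h import *
from bench import r
goto(r,(.508,.0125,.076),-.335)
E
```

```text
t 9.55 tcp [0.5138 0.0074 0.2058] jaw -0.936 tilt [ 0.009  0.002 -1.   ] F [ 0.7  0.6 -0.1] T [-0.05 -0.07 -0.03] open 0.0855 j [-0.58  0.33  0.61  2.02 -0.25  0.86 -0.78]
 shift [ -2.7  -8.  129.8] turn -34.4
```

```bash
python3 - <<'E'
from h import *
from bench import r
s=r.state();p,R=pose(s);print(s["t"],p,s["qd"])
p=np.array([.5107,.0073,.2027]);b=-.936
R=np.array([[-np.sin(b),np.cos(b),0],[np.cos(b),np.sin(b),0],[0,0,-1]])
c=dict(np.load("pics/wrist6.npz"));X={}
for n,u,v,z in(("base",318.8,219,.03),("top",318.2,237.5,.085),("fin_in",336.4,261.6,.034),("fin_out",356,289.4,.034),("knob",162.6,115.2,.18)):
    X[n]=wplane(c,u,v,z,p,R)
A=X["knob"][:2]
for k,q in X.items():print(k,np.round(q,4),round(float(np.hypot(*(q[:2]-A))),4),round(float(np.arctan2(*(q[:2]-A)[::-1])),3))
E
```

```text
9.55 [0.51378436 0.00740857 0.20584963] [ 0.01490665  0.05786929 -0.03391867  0.05429105 -0.03571943 -0.04535694
  0.02962574]
base [0.5129 0.0113 0.03  ] 0.0994 -1.842
top [0.5131 0.0118 0.085 ] 0.0989 -1.842
fin_in [ 0.4934 -0.021   0.034 ] 0.1361 -1.917
fin_out [ 0.4833 -0.0495  0.034 ] 0.1664 -1.916
knob [0.5395 0.107  0.18  ] 0.0 0.0
```

```bash
python3 -m handwheel '[[[0,-2,5],-5],[[-1,-4,15],-12],[[-2,-6,30],-19],[[-2,-7,48],-26],[[-2,-8,68],-32],[[-2,-8,88],-34],[[-2,-8,105],-34],[[-2,-8,118],-34],[[-2,-8,125],-34],[[-2,-8,127],-34]]' 100 && python3 - <<'E'
from h import *
from bench import r
goto(r,(.507,.0125,.076),-.335)
c=r.read_camera("wrist");cv2.imwrite("pics/w7.png",c["frame"])
goto(r,(.507,.0125,.076),-.335)
E
```

```text
t: 10.55
tool_pos: [0.5042, 0.0127, 0.0736]
ee_rot: [-0.0, 0.817, 0.576, -0.001]
ft_force: [0.1, -0.2, 0.2]
opening: 0.0858
t 10.55 tcp [0.5042 0.0127 0.0736] jaw -0.342 tilt [-0.001 -0.    -1.   ] F [ 0.1 -0.2  0.2] T [-0.01  0.01  0.03] open 0.0858 j [-0.39  0.52  0.36  2.09 -0.33  0.58 -0.13]
 shift [ 0.7  2.7 -2.4] turn -0.4
t 10.6 tcp [0.5045 0.0127 0.0739] jaw -0.342 tilt [-0.001 -0.    -1.   ] F [ 0.1 -0.6 -0.3] T [ 0.    0.02 -0.  ] open 0.0856 j [-0.39  0.52  0.36  2.09 -0.33  0.58 -0.13]
 shift [ 0.6  2.5 -2.1] turn -0.4
```

View pics/w7.png

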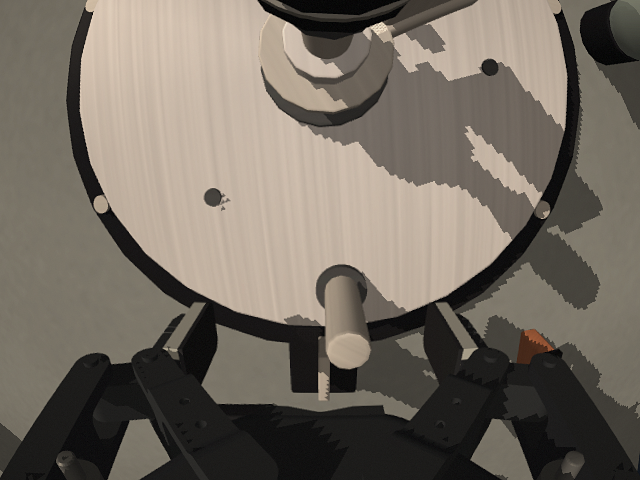

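The wrist view shows the fin at column ≈323.5, just right of the hand's plane at 320, and the handle base at 341, past the fin, so the turntable overran the detent. I'll shift the hand 2 mm and close the jaws, which will pull the pin back.

```bash
python3 -m handwheel '[[[0,1,0],0],[[0,2,-2],0],[[0,2,-2],0],[[0,2,-2],0],[[0,2,-2],0],[[0,2,-2],0],[[0,2,-2],0],[[0,2,-2],0],[[0,2,-2],0],[[0,2,-2],0]]' 0 && python3 - <<'E'
from h import *
from bench import r
goto(r,(.507,.0125,.076),-.335)
c=r.read_camera("wrist");cv2.imwrite("pics/w8.png",c["frame"])
E
```

```text
t: 11.6
tool_pos: [0.5081, 0.0112, 0.0776]
ee_rot: [0.001, 0.818, 0.576, 0.002]
ft_force: [0.6, -2.9, 7.6]
opening: 0.0144
t 11.6 tcp [0.5081 0.0112 0.0776] jaw -0.344 tilt [ 0.004 -0.    -1.   ] F [ 0.6 -2.9  7.6] T [-0.42 -0.09 -0.31] open 0.0144 j [-0.39  0.52  0.37  2.09 -0.33  0.58 -0.13]
 shift [ 0.8 -1.5  1.6] turn -0.5
```

View pics/w8.png

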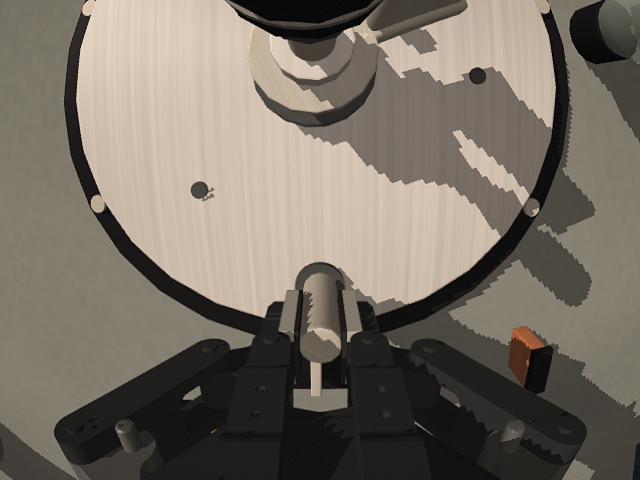

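```bash
python3 -m handwheel '[[[0,-0.5,0],0],[[0,-1,0],0],[[0,-1.5,0],0],[[0,-2,0],0],[[0,-2,0],0],[[0,-2,0],0],[[0,-2,0],0],[[0,-2,0],0],[[0,-2,0],0],[[0,-2,0],0]]' && python3 - <<'E'
from h import *
from bench import r
goto(r,(.507,.0125,.076),-.335)
c=r.read_camera("wrist");cv2.imwrite("pics/w9.png",c["frame"][0:420,180:460])
E
```

```text
t: 12.65
tool_pos: [0.5069, 0.0117, 0.0776]
ee_rot: [0.002, 0.818, 0.575, 0.002]
ft_force: [3.0, -3.7, 6.6]
opening: 0.0144
t 12.65 tcp [0.5069 0.0117 0.0776] jaw -0.345 tilt [ 0.005 -0.001 -1.   ] F [ 3.  -3.7  6.6] T [-0.66 -0.55 -0.43] open 0.0144 j [-0.39  0.52  0.37  2.09 -0.33  0.58 -0.14]
 shift [ 0.8 -0.2  1.6] turn -0.6
```

View pics/w9.png

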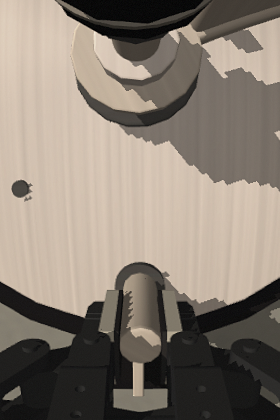

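```bash
python3 -m handwheel '[[[0,0.5,0],0],[[0,0.5,0],0],[[0,0.5,0],0],[[0,0.5,0],0],[[0,0.5,-8],0],[[0,0,-25],0],[[0,0,-50],0],[[0,0,-78],0],[[0,0,-105],0],[[0,0,-125],0]]' 50 && python3 -m handwheel '[[[0,0,-10],0],[[0,0,-14],0],[[0,0,-16],0],[[0,0,-16],0],[[0,0,-16],0],[[0,0,-16],0],[[0,0,-16],0],[[0,0,-16],0],[[0,0,-16],0],[[0,0,-16],0]]' 100 && python3 - <<'E'
from h import *
from bench import r
goto(r,(.5395,.1065,.3),-1.0)
for n in("wrist","side","scene"):
    c=r.read_camera(n);np.savez(f"pics/{n}10.npz",**c);f=c["frame"]
    if n=="side": f=cv2.resize(f[150:350,180:380],None,fx=3,fy=3,interpolation=cv2.INTER_CUBIC)
    cv2.imwrite(f"pics/{n}10.png",f)
E
```

```text
t: 13.7
tool_pos: [0.5049, 0.0128, 0.2034]
ee_rot: [0.0, 0.817, 0.576, 0.001]
ft_force: [0.4, 0.0, -0.1]
opening: 0.0425
t: 14.7
tool_pos: [0.5046, 0.0128, 0.2173]
ee_rot: [-0.0, 0.817, 0.576, -0.0]
ft_force: [0.4, 0.6, 0.1]
opening: 0.0855
t 14.7 tcp [0.5046 0.0128 0.2173] jaw -0.342 tilt [-0. -0. -1.] F [0.4 0.6 0.1] T [ 0.02 -0.03 -0.  ] open 0.0855 j [-0.49  0.28  0.48  2.02 -0.17  0.88 -0.27]
 shift [100.    1.5 -82.7] turn 37.7
```

View pics/wrist10.png

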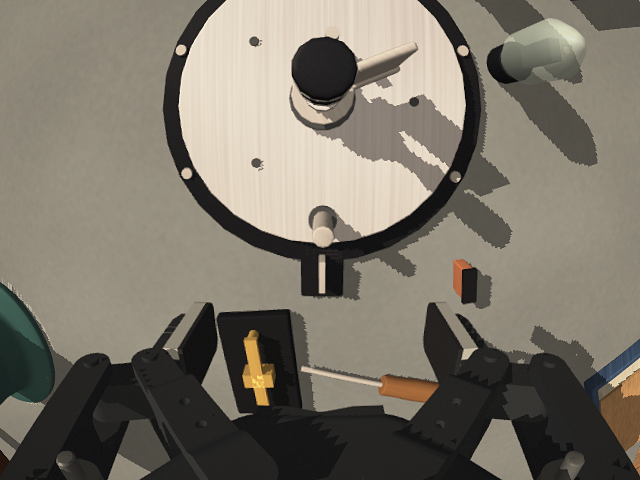

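View pics/side10.png

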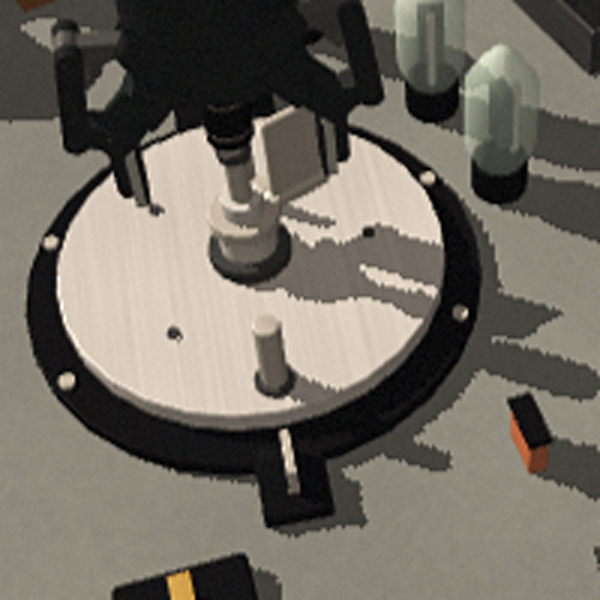

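Wrist view: the knob is at column 324, the handle top at (323,235) and the fin at (322,272), so the handle is lined up with the fin. The blade runs from (360,75) to (413,47).

```bash
python3 - <<'E'
from h import *
p=np.array([.5046,.0128,.2173]);b=-.342
R=np.array([[-np.sin(b),np.cos(b),0],[np.cos(b),np.sin(b),0],[0,0,-1]])
c=dict(np.load("pics/wrist10.npz"));f=c["frame"]
cv2.imwrite("pics/w10z.png",cv2.resize(f[20:300,280:430],None,fx=2.1,fy=2.1,interpolation=cv2.INTER_CUBIC))
cv2.imwrite("pics/w10y.png",cv2.resize(f[20:130,280:430],None,fx=5,fy=5,interpolation=cv2.INTER_CUBIC))
m=(f.max(-1)<60)[30:106,285:362];ct=max(cv2.findContours(m.astype(np.uint8),0,1)[0],key=cv2.contourArea);print(cv2.boundingRect(ct),cv2.minEnclosingCircle(ct))
X={}
for n,u,v,z in(("base",322.5,221,.03),("top",322.5,236.5,.085),("fin_in",321,255,.034),("fin_out",322,293,.034),("knob",324,67,.18),("bl_out",416,44,.132),("bl_in",360,68,.132)):
    X[n]=wplane(c,u,v,z,p,R)
A=X["knob"][:2]
for k,q in X.items():print(k,np.round(q,4),round(float(np.hypot(*(q[:2]-A))),4),round(float(np.arctan2(*(q[:2]-A)[::-1])),3))
E
```

```text
(7, 7, 65, 68) ((39.0, 40.96923065185547), 34.51142501831055)
base [0.5054 0.0121 0.03  ] 0.1016 -1.907
top [0.5057 0.0142 0.085 ] 0.0995 -1.911
fin_in [ 0.4945 -0.0147  0.034 ] 0.1305 -1.918
fin_out [ 0.4834 -0.0487  0.034 ] 0.1663 -1.911
knob [0.539 0.108 0.18 ] 0.0 0.0
bl_out [0.5953 0.1137 0.132 ] 0.0566 0.101
bl_in [0.5605 0.1093 0.132 ] 0.0216 0.058
```

View pics/w10y.png

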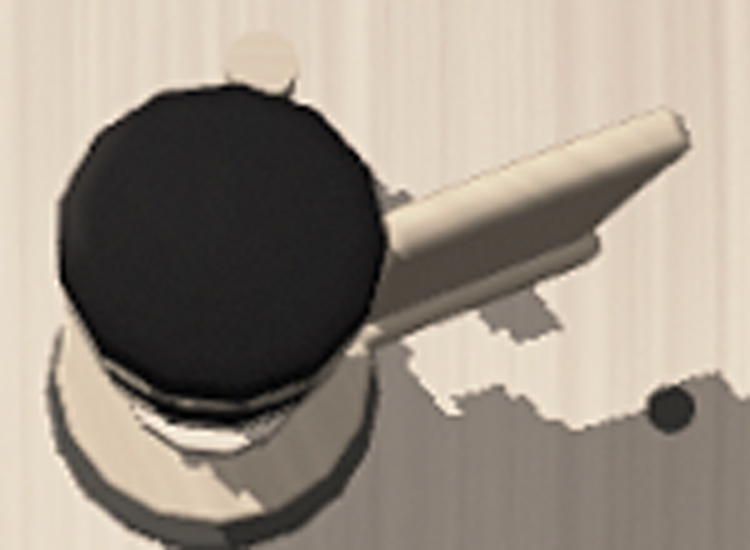

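View pics/w10z.png

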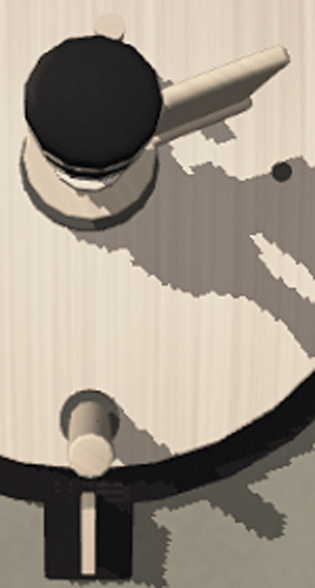

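```bash
python3 - <<'E'
from h import *
from bench import r
goto(r,(.5398,.1065,.225),-1.01)
E
```

```text
t 14.85 tcp [0.5046 0.0128 0.2173] jaw -0.342 tilt [ 0.  0. -1.] F [ 0.5 -0.1  0.9] T [ 0.02 -0.04 -0.02] open 0.0854 j [-0.49  0.28  0.48  2.02 -0.17  0.88 -0.27]
 shift [100.    1.8  -7.7] turn 38.3
```

```bash
python3 -m handwheel '[[[5,0,-5],2],[[17,0,-8],7],[[31,0,-8],13],[[46,1,-8],19],[[61,1,-8],25],[[75,2,-8],30],[[87,2,-8],34],[[95,2,-8],37],[[99,2,-8],38],[[100,2,-8],38]]' 100 && python3 - <<'E'
from h import *
from bench import r
goto(r,(.5398,.1065,.161),-1.01)
c=r.read_camera("wrist");cv2.imwrite("pics/w11.png",c["frame"])
goto(r,(.5398,.1065,.161),-1.01)
E
```

```text
t: 15.85
tool_pos: [0.54, 0.1068, 0.2252]
ee_rot: [0.0, 0.96, 0.28, -0.0]
ft_force: [0.2, -0.5, 0.3]
opening: 0.0853
t 15.85 tcp [0.54   0.1068 0.2252] jaw -1.004 tilt [-0. -0. -1.] F [ 0.2 -0.5  0.3] T [-0.02 -0.06  0.  ] open 0.0853 j [-0.71  0.36  0.57  1.91 -0.24  0.94 -1.04]
 shift [-0.3  0.1 64.2] turn 0.3
t 15.9 tcp [0.5399 0.1065 0.2252] jaw -1.004 tilt [-0. -0. -1.] F [ 0.6 -0.2  1. ] T [ 0.01  0.   -0.01] open 0.0856 j [-0.71  0.36  0.57  1.91 -0.24  0.94 -1.04]
 shift [-0.1 -0.1 64.2] turn 0.3
```

View pics/w11.png

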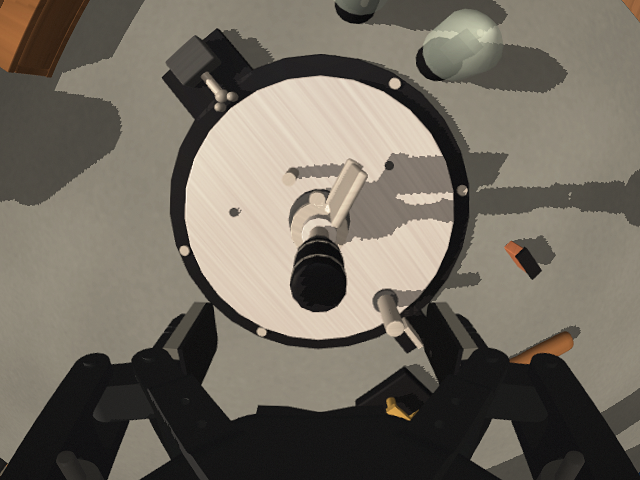

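The knob is centred between the pads at column 319 and the blade is about 1.1 rad counter-clockwise of the right finger. I'll descend and grasp the knob.

```bash
python3 -m handwheel '[[[0,0,3],0],[[0,0,9],0],[[0,0,18],0],[[0,0,28],0],[[0,0,38],0],[[0,0,47],0],[[0,0,55],0],[[0,0,60],0],[[0,0,63],0],[[0,0,64],0]]' 100 && python3 -m handwheel '[[[0,0,0],0],[[0,0,0],0],[[0,0,0],0],[[0,0,0],0],[[0,0,0],0],[[0,0,0],0],[[0,0,0],0],[[0,0,0],0],[[0,0,0],0],[[0,0,0],0]]' 0 && python3 - <<'E'
from h import *
from bench import r
goto(r,(.5398,.1065,.126),-1.01)
for n in("side","wrist"):
    c=r.read_camera(n);f=c["frame"]
    if n=="side": f=cv2.resize(f[100:300,160:360],None,fx=3,fy=3,interpolation=cv2.INTER_CUBIC)
    cv2.imwrite(f"pics/{n}12.png",f)
E
```

```text
t: 16.9
tool_pos: [0.54, 0.1063, 0.161]
ee_rot: [0.0, 0.96, 0.279, -0.0]
ft_force: [0.9, -0.5, 0.3]
opening: 0.0854
t: 17.9
tool_pos: [0.5397, 0.1072, 0.1613]
ee_rot: [-0.001, 0.96, 0.279, -0.0]
ft_force: [-3.8, 4.5, 2.7]
opening: 0.027
t 17.9 tcp [0.5397 0.1072 0.1613] jaw -1.005 tilt [-0.001  0.001 -1.   ] F [-3.8  4.5  2.7] T [0.85 0.65 0.  ] open 0.027 j [-0.67  0.45  0.53  1.96 -0.31  0.81 -0.98]
 shift [-0.3  0.7 35.3] turn 0.3
```

View pics/side12.png

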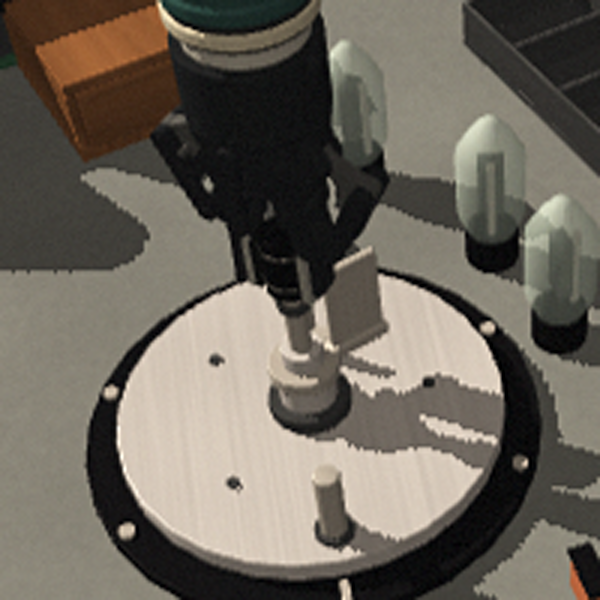

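View pics/wrist12.png

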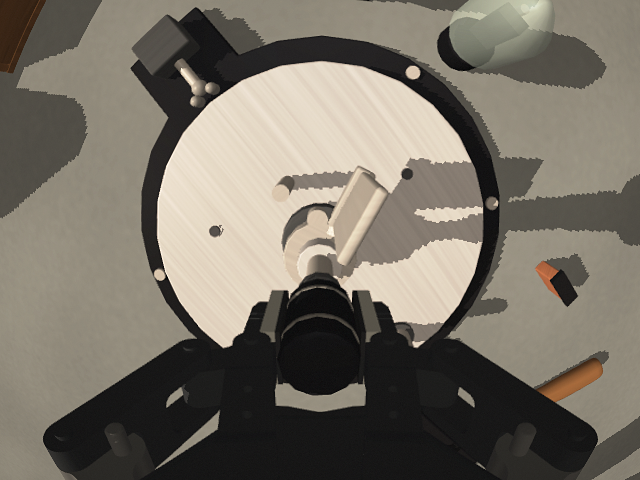

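```bash
python3 -m handwheel '[[[0,-0.5,3],0],[[0,-1,7],0],[[0,-1,12],0],[[0,-1,17],0],[[0,-1,22],0],[[0,-1,26],0],[[0,-1,30],0],[[0,-1,32],0],[[0,-1,33],0],[[0,-1,33],0]]' && python3 - <<'E'
from h import *
from bench import r
goto(r,(.5398,.1065,.126),-1.01)
for n in("side","scene","wrist"):
    c=r.read_camera(n);f=c["frame"];np.savez(f"pics/{n}13.npz",**c)
    if n=="side": f=cv2.resize(f[180:280,210:330],None,fx=6,fy=6,interpolation=cv2.INTER_CUBIC)
    if n=="scene": f=cv2.resize(f[160:260,310:430],None,fx=6,fy=6,interpolation=cv2.INTER_CUBIC)
    cv2.imwrite(f"pics/{n}13.png",f)
E
```

```text
t: 19.0
tool_pos: [0.5397, 0.1073, 0.1284]
ee_rot: [-0.0, 0.96, 0.279, 0.0]
ft_force: [-3.3, 2.6, 7.2]
opening: 0.0266
t 19.0 tcp [0.5397 0.1073 0.1284] jaw -1.005 tilt [ 0.  0. -1.] F [-3.3  2.6  7.2] T [0.51 0.72 0.02] open 0.0266 j [-0.65  0.5   0.5   1.97 -0.35  0.75 -0.95]
 shift [-0.3  0.7  2.4] turn 0.3
```

View pics/side13.png

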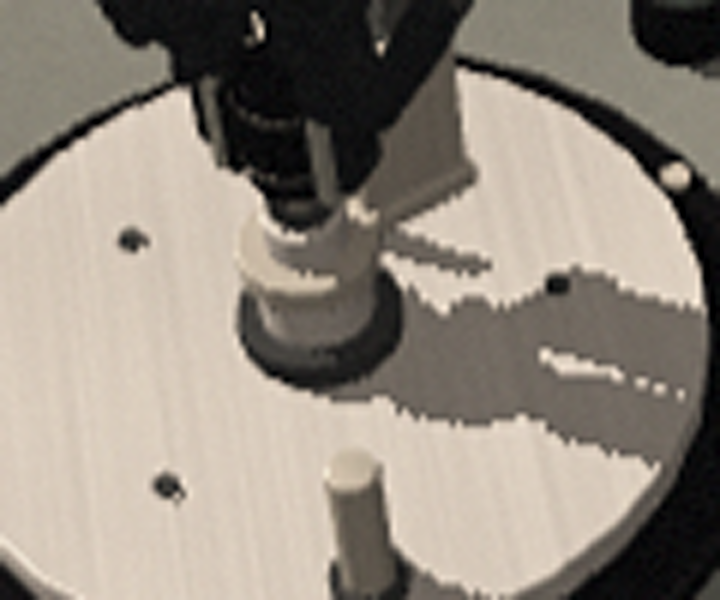

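View pics/scene13.png

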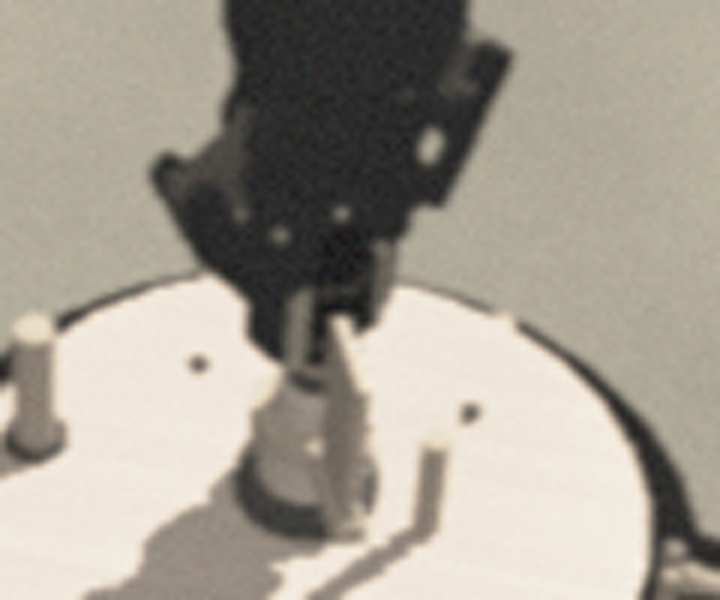

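View pics/wrist13.png

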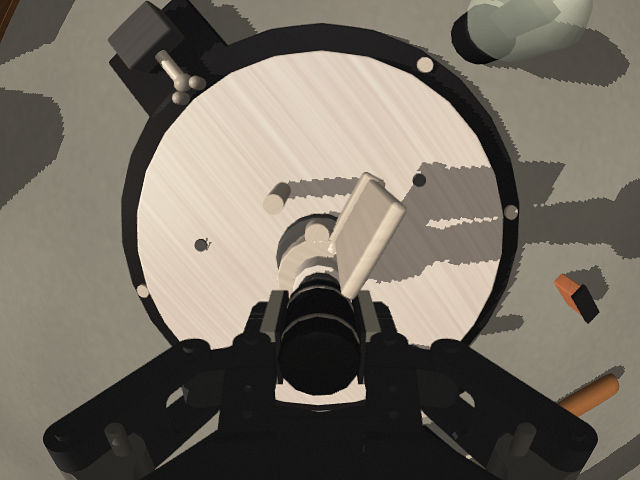

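```bash
python3 - <<'E'
from h import *
D=dict(np.load("pics/side13.npz"));S=dict(np.load("pics/scene13.npz"))
for n,c,o in(("side",D,(210,180)),("scene",S,(310,160))):
    f=c["view"][2,:2];f=-f/np.hypot(*f);A=np.array([.539,.106]) if n=="side" else np.array([.5435,.1063])
    q=lambda r,z:np.round((np.array(proj(c,[*(A+r*f),z]))-o)*6,1)
    print(n,"rim front",q(.013,.085),"back",q(-.013,.085),"ctr",q(0,.085),"ring front lower",[(z,q(.0105,z).tolist()) for z in(.085,.0875,.09)],"handletop",(np.array(proj(c,[.539-.0332,.106-.0943,.085]))-o)*6)
E
```

```text
side rim front [296.9 243.6] back [303.4 179.3] ctr [300.2 211.1] ring front lower [(0.085, [297.5, 237.3]), (0.0875, [296.5, 231.7]), (0.09, [295.5, 226.0])] handletop [349.5165216  469.87118488]
scene rim front [310.4 406.7] back [306.  354.6] ctr [308.2 380.4] ring front lower [(0.085, [310.0, 401.6]), (0.0875, [310.4, 396.3]), (0.09, [310.9, 390.9])] handletop [ 24.44358581 321.08170566]
```

```bash
python3 - <<'E'
import cv2,numpy as np
c=np.load("pics/side13.npz")["frame"];w=np.load("pics/wrist13.npz")["frame"]
cv2.imwrite("pics/s13z.png",cv2.resize(np.clip(c[205:245,240:290].astype(float)*2.0,0,255).astype(np.uint8),None,fx=14,fy=14,interpolation=cv2.INTER_NEAREST))
cv2.imwrite("pics/w13z.png",cv2.resize(np.clip(w[210:320,265:370].astype(float)*1.8,0,255).astype(np.uint8),None,fx=5,fy=5,interpolation=cv2.INTER_CUBIC))
E
```

```text
(no output)
```

View pics/s13z.png

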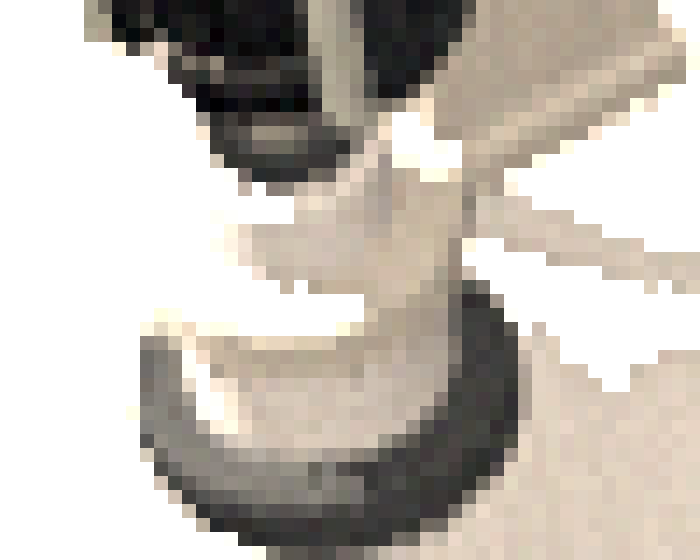

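View pics/w13z.png

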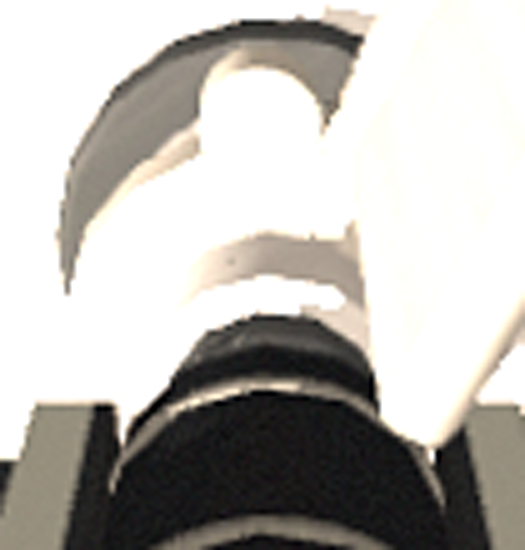

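```bash
cat >> h.py <<'E'
def wproj(c,X,p,R):
    H=c["hand_eye"];q=H[:3,:3].T@(R.T@(np.asarray(X)-p)-H[:3,3]);rr=np.hypot(q[0],q[1]);th=np.arctan2(rr,q[2])
    return c["cx"]+c["fx"]*th*q[0]/rr,c["cy"]+c["fy"]*th*q[1]/rr
def Rdown(b): return np.array([[-np.sin(b),np.cos(b),0],[np.cos(b),np.sin(b),0],[0,0,-1]])
E
python3 - <<'E'
from h import *
c=dict(np.load("pics/wrist13.npz"));p=np.array([.5397,.1073,.1284]);R=Rdown(-1.005)
for A in(np.array([.5397,.1073]),):
    P=lambda r,z:np.round(wproj(c,[*(A+r*R[:2,0]),z],p,R),1)
    print("rim front",P(.013,.085),"sleeve 40",P(.013,.04))
    for z in(.0835,.085,.087,.089,.091): print(z,"ring low",P(.0105,z),"ring top",P(.0105,z+.006),"knob bot front",P(.014,z+.015))
E
```

```text
rim front [322.1 264.3] sleeve 40 [321.7 237.4]
0.0835 ring low [322.1 268.2] ring top [322.2 272.8] knob bot front [322.3 272.9]
0.085 ring low [322.1 269.3] ring top [322.2 274.1] knob bot front [322.4 274.2]
0.087 ring low [322.2 270.8] ring top [322.2 275.7] knob bot front [322.4 276. ]
0.089 ring low [322.2 272.4] ring top [322.3 277.4] knob bot front [322.4 277.8]
0.091 ring low [322.2 274.1] ring top [322.3 279.2] knob bot front [322.4 279.7]
```

```bash
python3 -m handwheel '[[[0,-0.3,1],0],[[0,-0.7,2],0],[[0,-1,3],0],[[0,-1,4],0],[[0,-1,4],0],[[0,-1,4],0],[[0,-1,4],0],[[0,-1,4],0],[[0,-1,4],0],[[0,-1,4],0]]' && cat > look.py <<'E'
from h import *
from bench import r
import sys
k=sys.argv[1]
goto(r,(.5398,.1065,.126),-1.01)
p,R=pose(r.state())
c=r.read_camera("wrist");w=c["frame"];np.savez(f"pics/wrist{k}.npz",**c);cv2.imwrite(f"pics/wrist{k}.png",w)
cv2.imwrite(f"pics/w{k}z.png",cv2.resize(np.clip(w[210:320,265:370].astype(float)*1.3,0,255).astype(np.uint8),None,fx=5,fy=5,interpolation=cv2.INTER_CUBIC))
A=p[:2]
P=lambda rr,z:((np.array(wproj(c,[*(A+rr*R[:2,0]),z],p,R))[1]-210)*5).round(1)
print("zoom rows: rim",P(.013,.085),"ring low",{z:float(P(.0105,z)) for z in(.083,.085,.087,.089)},"knob bot",{z:float(P(.014,z+.015)) for z in(.083,.085,.087,.089)})
c=r.read_camera("side");np.savez(f"pics/side{k}.npz",**c)
cv2.imwrite(f"pics/side{k}.png",cv2.resize(np.clip(c["frame"][180:280,210:330].astype(float)*1.3,0,255).astype(np.uint8),None,fx=6,fy=6,interpolation=cv2.INTER_CUBIC))
E
python3 look.py 14
```

```text
t: 20.15
tool_pos: [0.5396, 0.1073, 0.1247]
ee_rot: [0.0, 0.96, 0.279, 0.001]
ft_force: [-1.9, 0.5, 8.2]
opening: 0.0269
t 20.15 tcp [0.5396 0.1073 0.1247] jaw -1.006 tilt [ 0.001 -0.    -1.   ] F [-1.9  0.5  8.2] T [0.2  0.56 0.01] open 0.0269 j [-0.65  0.51  0.5   1.97 -0.35  0.74 -0.95]
 shift [-0.3  0.8 -1.3] turn 0.2
zoom rows: rim 285.5 ring low {0.083: 303.3, 0.085: 311.2, 0.087: 319.2, 0.089: 327.5} knob bot {0.083: 328.7, 0.085: 337.7, 0.087: 346.9, 0.089: 356.3}
```

View pics/w14z.png

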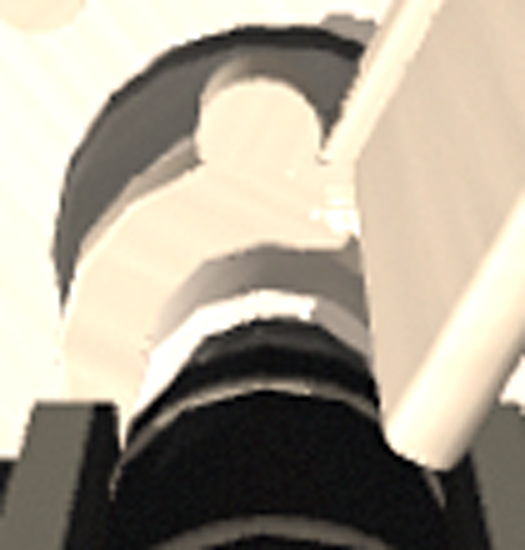

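View pics/side14.png

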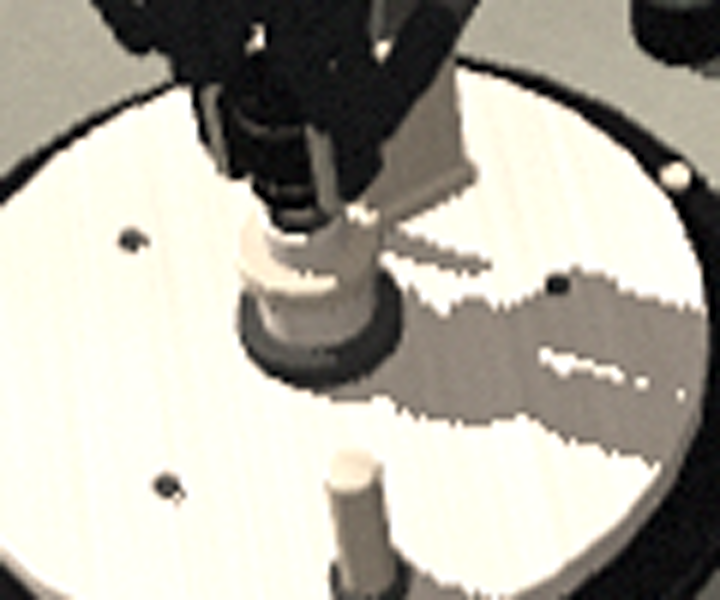

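```bash
python3 - <<'E'
import cv2,numpy as np
fs=[cv2.imread("pics/wrist12.png")]+[np.load(f"pics/wrist{k}.npz")["frame"] for k in(13,14)]
for f in fs: print(f[262:330,317:323].mean((1,2)).round().astype(int).tolist())
E
```

```text
[89, 88, 89, 88, 88, 88, 88, 88, 89, 84, 64, 36, 38, 39, 42, 51, 47, 22, 14, 13, 14, 13, 25, 46, 80, 105, 15, 12, 14, 15, 14, 14, 15, 14, 14, 15, 14, 15, 15, 14, 14, 15, 15, 15, 14, 13, 15, 15, 14, 13, 12, 46, 60, 66, 61, 18, 12, 14, 15, 14, 15, 15, 15, 14, 15, 14, 16, 16]
[89, 89, 89, 140, 210, 209, 206, 205, 207, 200, 151, 30, 35, 37, 40, 48, 45, 22, 14, 12, 13, 12, 20, 39, 82, 112, 22, 10, 12, 13, 15, 13, 13, 12, 14, 13, 13, 13, 13, 14, 13, 13, 13, 12, 14, 14, 14, 13, 14, 13, 10, 40, 54, 63, 58, 21, 11, 14, 13, 14, 14, 14, 13, 13, 13, 15, 14, 12]
[92, 91, 90, 89, 88, 88, 163, 202, 208, 209, 187, 113, 33, 36, 40, 49, 45, 23, 13, 13, 13, 11, 18, 38, 82, 113, 20, 11, 12, 12, 14, 14, 13, 13, 14, 14, 13, 14, 14, 13, 12, 14, 14, 14, 14, 13, 12, 13, 14, 14, 11, 41, 55, 64, 59, 21, 11, 15, 12, 13, 13, 13, 13, 12, 12, 14, 14, 13]
```

```bash
python3 - <<'E'
import numpy as np
for k in(13,14):
    c=np.load(f"pics/side{k}.npz")["frame"]
    print(k);print(c[212:232,254:266].mean(-1).round().astype(int))
    w=np.load(f"pics/wrist{k}.npz")["frame"]
    print(w[256:282,306:332:2].mean(-1).round().astype(int))
E
```

```text
13
[[  6   0   5  11   6   2   7   2  21  84  82  73]
 [ 74  21  30  20  36  38  35  34  42  62  83  76]
 [116  27  36  42  70  69  66  55  39  38  51  62]
 [159  29  27  38  51  51  51  42  31  30  23  62]
 [204  98  25  27  27  30  31  30  28  28  56  98]
 [219 193 138  53  22  21  25  24  51  49  96 108]
 [178 217 200  91 138  63  66  90 100  93 109  98]
 [152 163 186 182 211 196 193 106 112 107  95  91]
 [163 134 138 148 149 151 150  98 100  99  91  89]
 [173 139 125 108  93  93  95  94  97  97  94  94]
 [182 131 123 113  97  96  97  98  97  95  96  93]
 [185 172 129 111 100  95  95  97  97  97  94  92]
 [184 185 173 155 114  89  91  94  92  94  92  91]
 [181 185 187 182 173 168  91 164  82  89  89  87]
 [185 185 185 183 188 190 167 191 161 164 168 168]
 [187 186 190 188 189 190 193 193 191 190 190 160]
 [135 130 132 150 165 161 158 158 153 149 125 103]
 [ 98  92  85  96 109 106 106 100 101  99  81  81]
 [112  90  89  85  82  83  81  83  82  82  83  81]
 [141  80  90  88  88  83  86  85  86  88  85  78]]
[[189 189 188 189 158 129 114 131 142 171 193 184 192]
 [190 192 183 155 119
[... 3109 characters left out ...]
59 191 200 206 202 193 183 165 120  93]
 [133 158 183 200 212 208 205 208 212 212 207 137 116]
 [188 204 212 208 205 207 207 209 212 211 216 129 125]
 [221 216 209 206 208 184 197 180 184 191 217 118 120]
 [214 210 210 208 191 112 145  89 100 122 196 115 120]
 [213 213 210 182 110  26  29  28  49  49  87  90 121]
 [214 209 182  30  35  40  35  36  32  31  30  28 106]
 [216 128  36  39  34  58  39  36  36  36  34  32  44]
 [ 77  43  44  35  43  49  50  50  46  43  39  36  31]
 [ 51  50  38  44  50  50  39  49  47  48  46  48  35]
 [ 54  51  46  48  32  24  16  26  30  38  47  46  44]
 [ 72  49  34  27  19  15  13  12  16  19  22  27  38]
 [ 61  32  20  15  14  14  14  14  12  13  10  16  23]]
```

```bash
python3 -m handwheel '[[[0,0,0.5],-3],[[0,0,0.5],-8],[[0,0,0.5],-14],[[0,0,0.5],-20],[[0,0,0.5],-26],[[0,0,0.5],-32],[[0,0,0.5],-38],[[0,0,0.5],-44],[[0,0,0.5],-50],[[0,0,0.5],-56]]' && python3 look.py 15
```

```text
t: 21.25
tool_pos: [0.5403, 0.107, 0.1244]
ee_rot: [0.001, 0.716, 0.698, 0.001]
ft_force: [-0.4, 1.3, 7.0]
opening: 0.0268
t 21.25 tcp [0.5403 0.107  0.1244] jaw -0.025 tilt [ 0.003 -0.    -1.   ] F [-0.4  1.3  7. ] T [ 0.04  0.25 -0.08] open 0.0268 j [-0.45  0.48  0.25  1.96 -0.17  0.72 -0.13]
 shift [-0.5 -0.5 -1.6] turn 56.4
zoom rows: rim 298.1 ring low {0.083: 315.6, 0.085: 323.6, 0.087: 331.9, 0.089: 340.3} knob bot {0.083: 342.6, 0.085: 351.7, 0.087: 361.1, 0.089: 370.8}
```

View pics/wrist15.png

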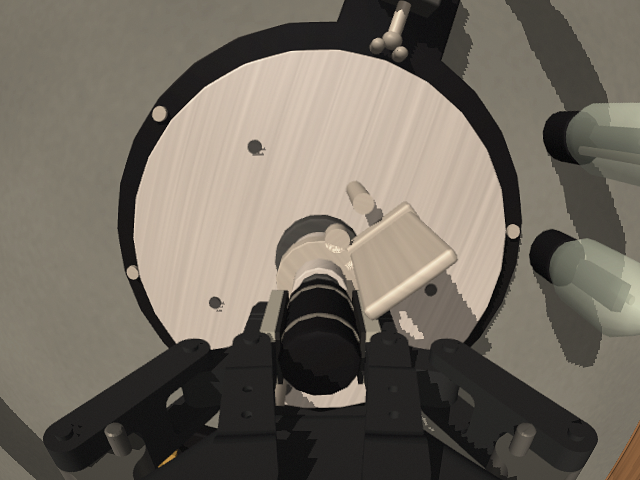

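View pics/side15.png

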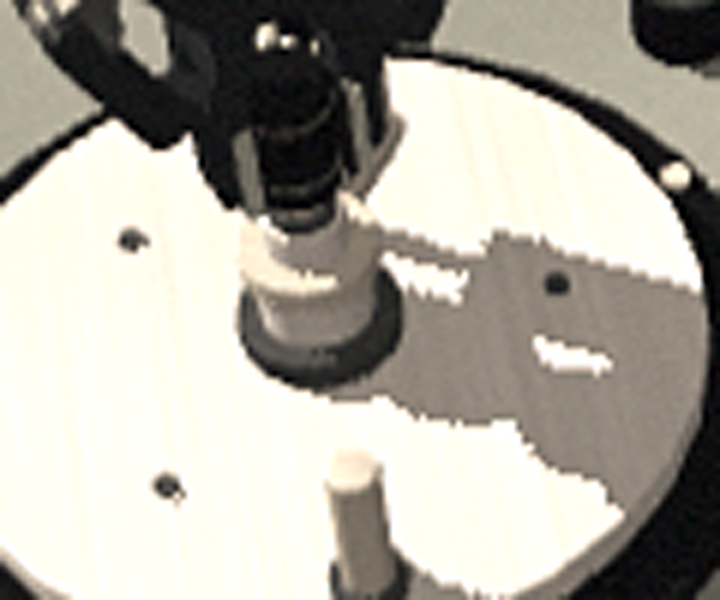

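The finger is sweeping the blade. The stop pin is ahead at (360,197), with roughly 14° to go.

```bash
python3 -m handwheel '[[[0,0,0],-2],[[0,0,0],-4],[[0,0,0],-6],[[0,0,0],-8],[[0,0,0],-10],[[0,0,0],-12],[[0,0,0],-13],[[0,0,0],-14],[[0,0,0],-14],[[0,0,0],-14]]' && python3 look.py 16
```

```text
t: 22.35
tool_pos: [0.5405, 0.1071, 0.1245]
ee_rot: [0.001, 0.627, 0.779, 0.001]
ft_force: [-0.3, 0.7, 8.1]
opening: 0.0271
t 22.35 tcp [0.5405 0.1071 0.1245] jaw 0.215 tilt [ 0.003 -0.    -1.   ] F [-0.3  0.7  8.1] T [0.09 0.2  0.02] open 0.0271 j [-0.41  0.48  0.19  1.96 -0.13  0.71  0.07]
 shift [-0.4 -0.8 -1.5] turn 70.2
zoom rows: rim 300.1 ring low {0.083: 317.5, 0.085: 325.6, 0.087: 333.9, 0.089: 342.3} knob bot {0.083: 344.8, 0.085: 354.0, 0.087: 363.5, 0.089: 373.1}
```

View pics/wrist16.png

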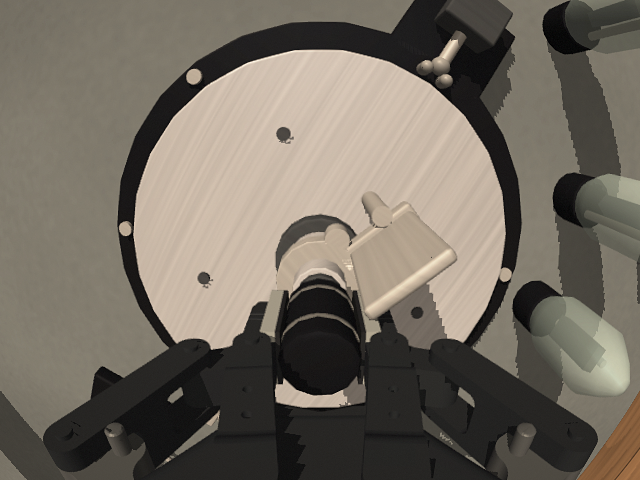

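View pics/side16.png

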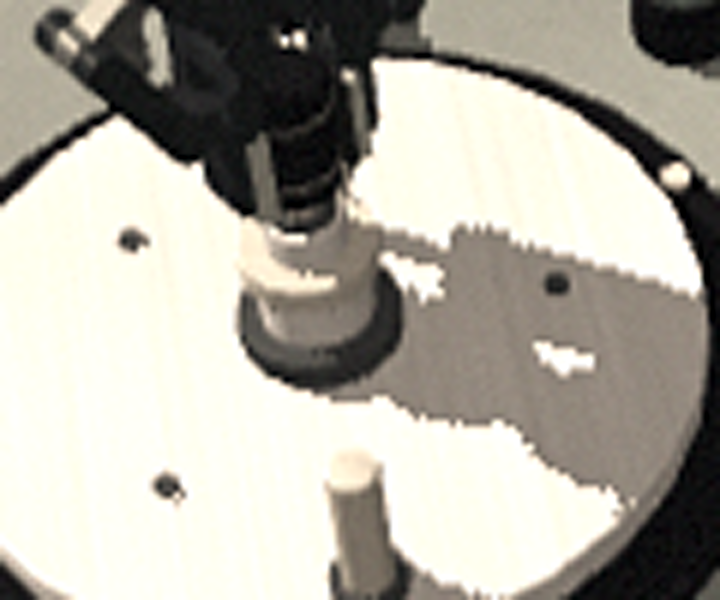

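View pics/w16z.png

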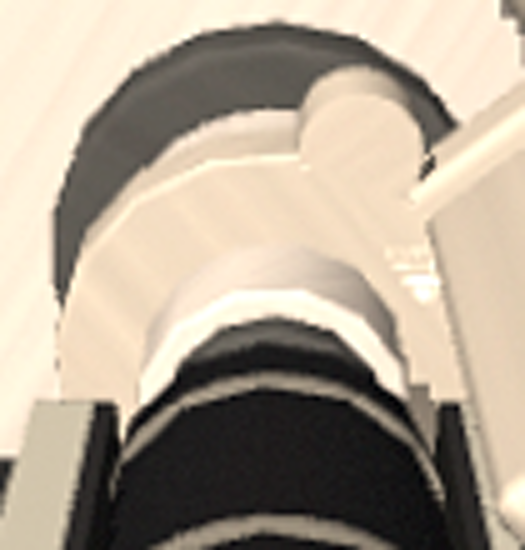

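```bash
python3 -m handwheel '[[[0,0,0],-1],[[0,0,0],-2],[[0,0,0],-3],[[0,0,0],-3],[[0,0,0],-3],[[0,0,0],-4],[[0,0,0],-4],[[0,0,0],-4],[[0,0,0],-4],[[0,0,0],-4]]' && python3 look.py 17; python3 - <<'E'
import numpy as np
for k in(14,17):
    c=np.load(f"pics/side{k}.npz")["frame"]
    print(k);print(c[214:224,254:266].mean(-1).round().astype(int))
w=np.load(f"pics/wrist17.npz")["frame"]
print(w[262:278,310:332:2].mean(-1).round().astype(int))
E
```

```text
t: 23.45
tool_pos: [0.5407, 0.1069, 0.1245]
ee_rot: [0.002, 0.6, 0.8, 0.001]
ft_force: [-0.5, 0.1, 7.4]
opening: 0.0268
t 23.45 tcp [0.5407 0.1069 0.1245] jaw 0.284 tilt [ 0.004 -0.    -1.   ] F [-0.5  0.1  7.4] T [ 0.08  0.17 -0.24] open 0.0268 j [-0.39  0.48  0.17  1.96 -0.12  0.71  0.13]
 shift [-0.1 -1.  -1.5] turn 74.1
zoom rows: rim 300.7 ring low {0.083: 318.1, 0.085: 326.2, 0.087: 334.5, 0.089: 343.0} knob bot {0.083: 345.5, 0.085: 354.7, 0.087: 364.2, 0.089: 373.9}
14
[[100  15   9   5   7   0   5  34  22  59  84  78]
 [128  24  28  59  73  74  75  78  46  35  58  66]
 [195  27  30  49  56  65  63  55  39  33  30  64]
 [222  95  19  37  28  32  33  32  28  27  55  97]
 [180 196 137  32  20  20  20  21  56  89  98 101]
 [152 170 169 177 194 192 190  89  99 105 100  89]
 [162 134 139 150 151 155 151  98 103 102  92  91]
 [173 138 122 110  91  94  96  95  97  96  94  92]
 [182 131 124 113  99  97  99  97  98  95  93  89]
 [185 169 128 111 101  97  97  99  97  95  93  94]]
17
[[ 80  76  75  40   1   6   7  35  32  46  27  36]
 [ 79  74  76  52  54  73  75  77  55  43  28  29]
 [
[... 459 characters left out ...]
 184 183 182 175 174 172 167 164 159 152]
 [183 185 181 179 178 173 169 168 162 157 151]
 [183 183 182 181 177 172 170 164 160 154 148]
 [184 183 181 177 174 171 166 163 160 156 151]
 [181 186 195 190 185 179 175 173 174 156 151]
 [186 214 213 212 209 208 207 211 211 173 147]
 [212 211 201 203 201 202 203 208 207 205 167]
 [210 199 194 192 192 191 197 199 196 205 198]
 [198 194 195 193 194 196 202 198 196 194 203]
 [197 199 197 175 174 165 168 191 198 194 193]
 [180 176 172 114 114  71  66 151 175 197 194]
 [116  79  58  62  64  65  63  54  82 178 186]
 [ 60  65  68  69  71  71  72  62  54  47 135]
 [ 68  73  78  81  81  80  79  73  59  54  45]
 [ 82  82  82  81  78  75  74  77  78  62  51]]
```

View pics/wrist17.png

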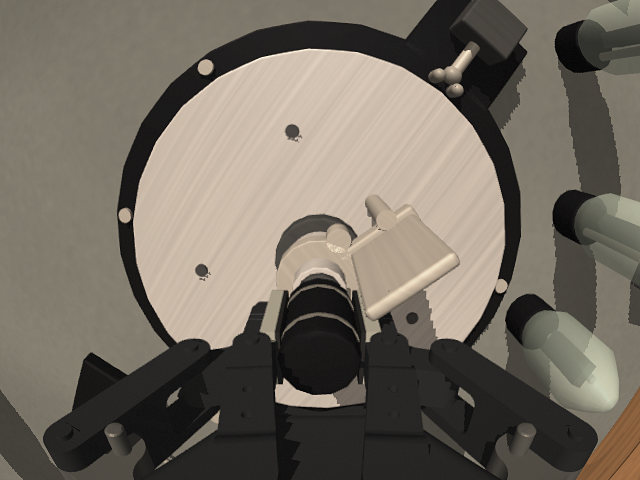

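```bash
python3 - <<'E'
import numpy as np,cv2
from h import *
c=dict(np.load("pics/side10.npz"));g=c["frame"]
print(g[190:212,250:266].mean(-1).round().astype(int))
f=cv2.imread("pics/side12.png");f=cv2.resize(f,(200,200),interpolation=cv2.INTER_AREA)
print(f[90:112,90:106].mean(-1).round().astype(int))
f=c["view"][2,:2];f=-f/np.hypot(*f)
for A in((.539,.106),(.5397,.1072)):
  for z in(.12,.085,.083,.087): print(A,z,np.round(proj(c,[*(np.array(A)+.0105*f),z]),2))
w=cv2.imread("pics/wrist12.png");print(w[240:280,310:330:2].mean(-1).round().astype(int))
p=np.array([.5397,.1072,.1613]);R=Rdown(-1.005);W=dict(np.load("pics/wrist13.npz"))
for r_,z in((.013,.085),(.0105,.12),(.0105,.118),(.0105,.122)):print(r_,z,np.round(wproj(W,[*(p[:2]+r_*R[:2,0]),z],p,R),2))
E
```

```text
[[  8  12   8   6  11  14  15  16  12  11   7   5   5  20 127 192]
 [ 12   8  11   5   9   9  12  11  11  12  15   9  10  14 107 216]
 [ 11  12  14  12  11   2   9  10   9  14  12  12   8  19  73 213]
 [ 10  10  11   7  10  10  12   7  10  10   9  13  26  23  61 211]
 [  7   5  10  12  15  10  16  11  12  11   9  26  30  11  56 212]
 [ 28  64  11   5  11   7   4  11  30  25  46  29  10  16 136 205]
 [ 16  45  41  53  38  50  49  39  34  36  28  17   2  50 199 203]
 [  0  10  24  29  29  31  29  21  20  17   4   8  13 101 214 202]
 [125   0   6  13   2   9   7   6   5   8  11  17  18  92 212 202]
 [196  97  10  11   8   5   7   6   5  34  30  37  28  52 213 203]
 [210 158  52  61  64  51  54  54  73  76  53  38  27  64 214 205]
 [209 198  56  67  75  74  81  76  72  60  39  34  29  66 189 205]
 [204 206 104  52  66  72  58  45  38  38  32  28  26  62 148 206]
 [203 205 188  26  42  41  31  31  31  33  30  29  40  73 141 209]
 [203 202 209 127  53  26  25  27  24  29  48  40  67  80 114 210]
 [202 203 207 196 170  72  53  59  60  73  76  70  76  79  84 206]
 [202 201 202 209 202 115  8
[... 3286 characters left out ...]
3  88  87  86  84  82  83]
 [149 133 118 103  90  87  85  83  82  83]
 [148 133 119 104  89  87  85  84  82  82]
 [149 133 119 104  88  86  86  84  83  82]
 [147 133 118 105  89  86  86  84  83  83]
 [148 133 119  92  82  84  87  86  85  84]
 [148 132 100  61  62  62  73  74  73  76]
 [135 110  43  37  38  34  35  44  42  54]
 [ 84  41  41  40  39  36  38  36  36  33]
 [ 45  45  36  43  41  38  37  36  39  36]
 [ 49  36  40  48  43  42  39  38  36  36]
 [ 45  41  48  51  51  52  50  48  43  38]
 [ 41  49  51  43  41  50  49  50  49  50]
 [ 49  48  35  21  20  22  28  43  50  50]]
0.013 0.085 [321.77 243.49]
0.0105 0.12 [322.15 270.93]
0.0105 0.118 [322.13 269.37]
0.0105 0.122 [322.18 272.52]
```

Comparing the side frames with the rod fully up against now, the ring features have moved about 14.3 px where 13.5 px is the mark. The TCP drop since the grasp is 36.8 mm. The ring's lower edge has slipped just inside the sleeve, so its visible edge stopped moving. I'll raise the rod 2 mm.

```bash
python3 -m handwheel '[[[0,0,-0.5],0],[[0,0,-1],0],[[0,0,-1.5],0],[[0,0,-2],0],[[0,0,-2],0],[[0,0,-2],0],[[0,0,-2],0],[[0,0,-2],0],[[0,0,-2],0],[[0,0,-2],0]]' && python3 look.py 18; python3 - <<'E'
import numpy as np
def cen(k,r0,cols):
    g=np.load(f"pics/side{k}.npz")["frame"][r0:r0+14,cols[0]:cols[1]].mean((1,2));return g.round().astype(int).tolist()
print(10,cen(10,194,(255,258)))
for k in(13,14,17,18): print(k,cen(k,207,(258,261)))
w=np.load("pics/wrist18.npz")["frame"];print(w[262:280,312:324:2].mean(-1).round().astype(int))
E
```

```text
t: 24.55
tool_pos: [0.5405, 0.1069, 0.126]
ee_rot: [0.002, 0.6, 0.8, 0.001]
ft_force: [4.9, -2.5, 0.2]
opening: 0.0265
t 24.55 tcp [0.5405 0.1069 0.126 ] jaw 0.285 tilt [ 0.003 -0.001 -1.   ] F [ 4.9 -2.5  0.2] T [-0.4  -1.03 -0.22] open 0.0265 j [-0.39  0.47  0.17  1.96 -0.12  0.72  0.13]
 shift [-0.2 -0.8 -0. ] turn 74.2
zoom rows: rim 294.7 ring low {0.083: 312.1, 0.085: 320.1, 0.087: 328.2, 0.089: 336.6} knob bot {0.083: 338.7, 0.085: 347.8, 0.087: 357.1, 0.089: 366.6}
10 [12, 7, 46, 27, 7, 6, 53, 77, 59, 34, 26, 61, 92, 99]
13 [9, 6, 23, 28, 16, 5, 36, 68, 51, 29, 23, 89, 200, 150]
14 [7, 9, 9, 11, 40, 26, 7, 4, 74, 61, 31, 20, 192, 152]
17 [10, 11, 9, 8, 39, 26, 9, 5, 67, 65, 41, 22, 190, 153]
18 [9, 8, 6, 23, 28, 15, 6, 34, 69, 57, 33, 18, 192, 153]
[[185 184 183 178 175 173]
 [185 185 180 178 176 172]
 [185 183 182 178 174 171]
 [183 184 179 174 172 167]
 [183 196 190 184 178 173]
 [205 215 216 214 211 210]
 [212 201 202 201 201 201]
 [201 195 194 192 192 195]
 [194 196 195 195 195 201]
 [197 198 184 167 165 159]
 [176 163 139 106  96  65]
 [109  56  59  61  65  63]
 [ 62  64  68  69  68  67]
 [ 66  70  70  71  71  71]
 [ 73  75  81  82  82  81]
 [ 83  84  84  80  77  75]
 [ 79  78  51  38  42  62]
 [ 51  35  27  25  24  31]]
```

View pics/w18z.png

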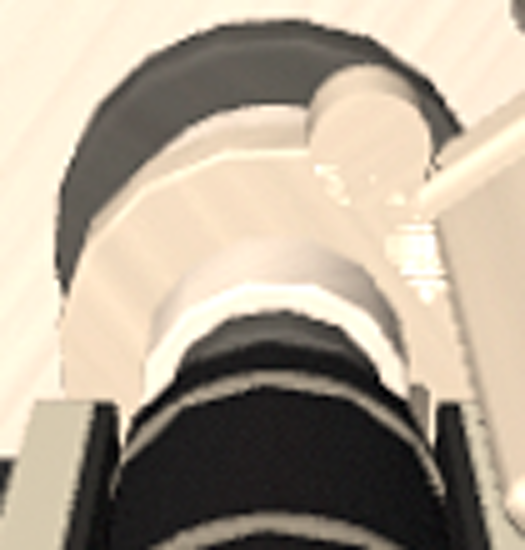

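View pics/wrist18.png

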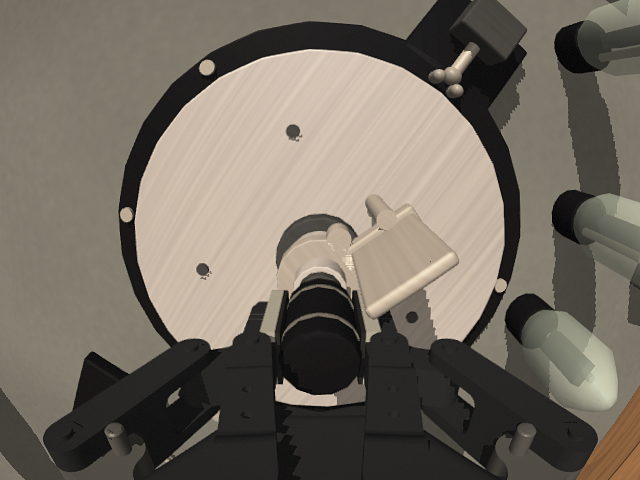

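```bash
python3 -m handwheel '[[[0,0,-0.5],0],[[0,0,-1],0],[[0,0,-1.3],0],[[0,0,-1.3],0],[[0,0,-1.3],0],[[0,0,-1.3],0],[[0,0,-1.3],0],[[0,0,-1.3],0],[[0,0,-1.3],0],[[0,0,-1.3],0]]' && python3 look.py 19; python3 - <<'E'
import numpy as np
def cen(k,r0,cols):
    g=np.load(f"pics/side{k}.npz")["frame"][r0:r0+14,cols[0]:cols[1]].mean((1,2));return g.round().astype(int).tolist()
print(10,cen(10,194,(255,258)))
for k in(13,14,17,18,19): print(k,cen(k,207,(258,261)))
w=np.load("pics/wrist19.npz")["frame"];print(w[262:280,312:324:2].mean(-1).round().astype(int))
for k in(16,17,18,19): print(k,np.load(f"pics/wrist{k}.npz")["frame"][280:320,318:322].mean((1,2)).round().astype(int).tolist())
E
```

```text
t: 25.65
tool_pos: [0.5405, 0.107, 0.1273]
ee_rot: [0.002, 0.6, 0.8, 0.001]
ft_force: [5.7, -2.5, 0.0]
opening: 0.0271
t 25.65 tcp [0.5405 0.107  0.1273] jaw 0.285 tilt [ 0.003 -0.001 -1.   ] F [ 5.7 -2.5  0. ] T [-0.41 -1.04 -0.22] open 0.0271 j [-0.39  0.47  0.17  1.96 -0.11  0.72  0.13]
 shift [-0.2 -0.8  1.3] turn 74.2
zoom rows: rim 289.7 ring low {0.083: 307.0, 0.085: 314.8, 0.087: 322.9, 0.089: 331.1} knob bot {0.083: 332.9, 0.085: 341.8, 0.087: 351.0, 0.089: 360.4}
10 [12, 7, 46, 27, 7, 6, 53, 77, 59, 34, 26, 61, 92, 99]
13 [9, 6, 23, 28, 16, 5, 36, 68, 51, 29, 23, 89, 200, 150]
14 [7, 9, 9, 11, 40, 26, 7, 4, 74, 61, 31, 20, 192, 152]
17 [10, 11, 9, 8, 39, 26, 9, 5, 67, 65, 41, 22, 190, 153]
18 [9, 8, 6, 23, 28, 15, 6, 34, 69, 57, 33, 18, 192, 153]
19 [10, 11, 9, 37, 24, 6, 4, 74, 62, 38, 28, 41, 193, 153]
[[184 185 181 178 175 172]
 [184 181 181 179 174 172]
 [184 186 181 177 174 169]
 [182 190 185 181 175 171]
 [204 219 220 218 215 215]
 [216 201 201 200 200 201]
 [202 196 194 193 192 196]
 [194 196 193 193 193 199]
 [195 197 196 195 200 189]
 [198 199 169 163 157 137]
 [16
[... 181 characters left out ...]
61]
 [ 51  37  25  23  24  29]]
16 [20, 22, 20, 17, 57, 96, 106, 80, 17, 20, 21, 22, 22, 21, 21, 22, 21, 22, 21, 21, 22, 22, 21, 22, 22, 21, 22, 22, 22, 21, 22, 20, 23, 85, 109, 105, 81, 19, 20, 21]
17 [22, 21, 21, 18, 77, 114, 101, 34, 20, 21, 22, 22, 22, 22, 22, 22, 24, 22, 21, 22, 22, 23, 22, 23, 22, 22, 22, 23, 22, 22, 21, 17, 69, 100, 113, 95, 44, 19, 22, 21]
18 [22, 23, 21, 18, 76, 114, 103, 49, 19, 22, 23, 23, 22, 23, 23, 22, 22, 22, 23, 23, 22, 23, 22, 22, 22, 22, 22, 22, 22, 21, 21, 20, 51, 94, 113, 99, 57, 19, 21, 23]
19 [22, 22, 22, 18, 77, 115, 104, 50, 20, 22, 23, 22, 23, 24, 22, 23, 22, 22, 22, 22, 23, 22, 24, 22, 22, 23, 22, 22, 23, 22, 23, 19, 52, 94, 113, 99, 57, 18, 22, 22]
```

View pics/w19z.png

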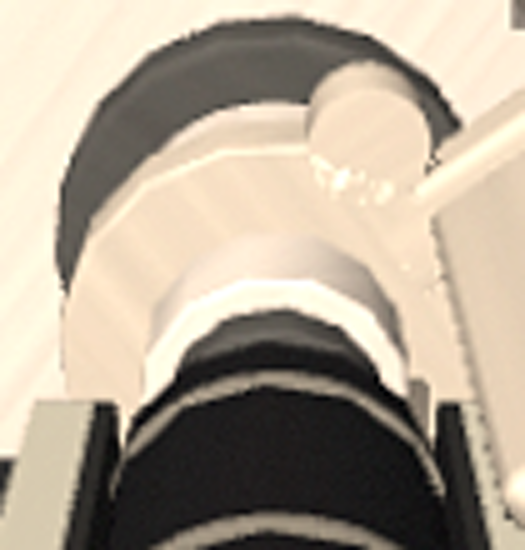

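```bash
python3 - <<'E'
import numpy as np,cv2
from h import *
from bench import r
c=r.read_camera("scene");np.savez("pics/scene20.npz",**c)
a=np.load("pics/side10.npz")["frame"].astype(int);b=np.load("pics/side19.npz")["frame"].astype(int)
d=abs(a-b).max(-1);print("handle region diff",(d[252:285,262:282]>40).sum(),"rim/fin",(d[285:320,262:290]>40).sum())
g=c["frame"];s0=np.load("pics/scene0.npz")["frame"]
d=abs(g.astype(int)-s0.astype(int)).max(-1)
for n,(y,x,h,w) in dict(key=(185,222,42,68),driver=(215,190,60,62),crystal=(265,255,25,25),valA=(275,353,52,32),valB=(272,402,55,35),valC=(250,458,55,36)).items(): print(n,(d[y:y+h,x:x+w]>40).sum())
cv2.imwrite("pics/scene20z.png",cv2.resize(g[140:340,220:500],None,fx=2.8,fy=2.8,interpolation=cv2.INTER_CUBIC))
cv2.imwrite("pics/side19w.png",b[80:440,140:420].astype(np.uint8))
goto(r,(.54,.107,.1273),.285)
W=dict(np.load("pics/wrist19.npz"));p,R=pose(r.state())
A=np.array([.5398,.1072])
for n,u,v,z in(("bl_out",459,258,.132),("bl_in",368,318,.132),("bl bot?",408,206,.072)):
    q=wplane(W,u,v,z,p,R)[:2]-A;print(n,np.hypot(*q).round(4),np.arctan2(q[1],q[0]).round(3))
E
```

```text
handle region diff 1 rim/fin 0
key 0
driver 874
crystal 246
valA 1
valB 0
valC 0
t 25.8 tcp [0.5405 0.1069 0.1273] jaw 0.285 tilt [ 0.003 -0.001 -1.   ] F [ 4.2 -1.2  1.6] T [-0.4  -1.08 -0.15] open 0.0267 j [-0.39  0.47  0.17  1.96 -0.11  0.72  0.13]
 shift [ 0.2 -0.4 -0. ] turn 0.0
bl_out 0.0576 0.908
bl_in 0.0201 0.911
bl bot? 0.0578 1.032
```

View pics/scene20z.png

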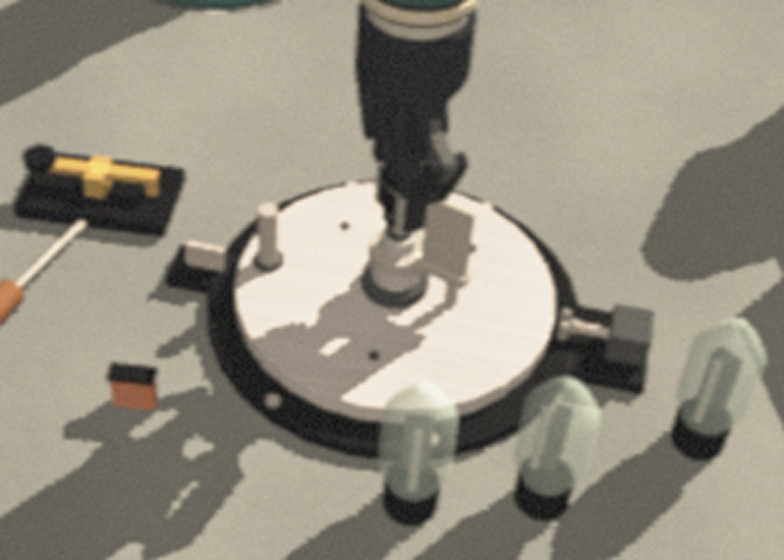

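View pics/wrist19.png

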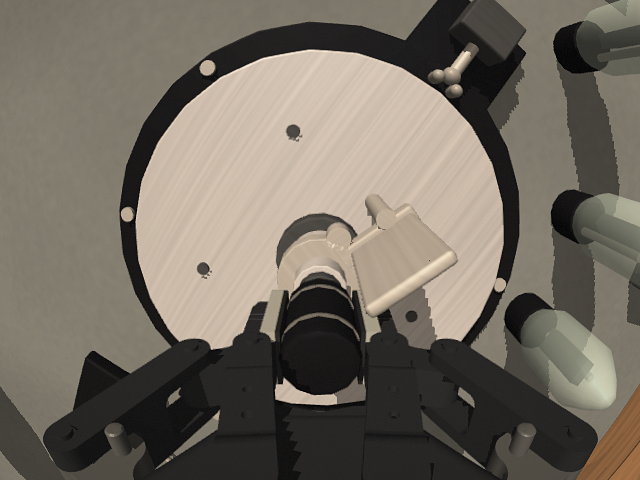

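```bash
python3 -c "
from bench import r
r.job_done()
s=r.state();print(s['t'],s['tool_pos'],s['ft_force'],s['torque'])"
```

```text
the job is handed in; nothing more can be done
the job is handed in; nothing more can be done
```

I turned the turntable into its detent, then pressed the rod to its mark and swept the cam lever to its closed stop. I handed the job in at about 26 s, still holding the knob.

**Turntable:** The first release let it overrun the detent by about 0.075 rad. I regripped the handle and brought it back. After that the wrist camera put the handle within about 0.01 rad of the fin. The side view of the handle did not change afterwards.

**Lever:** The last blade bearing I measured was 0.91 rad, against 0.909 expected when closed. A moment of about 0.2 N m at the stop agrees with that.

**Rod:** I first pressed it about 2 mm too deep and was misled because the ring's edge disappears inside the sleeve, then raised it again. It was therefore a few millimetres past the mark during the sweep. My last estimates put it within about 1 mm of 0.035 m:

| Estimate | Rod position |
|---|---|
| Hand height since the grasp | about 34.5 mm |
| Side camera | about 35.5 mm |

**Vertical force (unexplained):** It read 0 to 1.6 N at the end, not the 8 N or so the spring should give. I think the finger rubbing on the blade was carrying the load, but I did not check this.

**Bystanders:** The key and valves were unchanged in the scene camera's before-and-after comparison. The crystal holder and screwdriver areas did differ. I put that down to the arm's shadow: in the last picture the crystal holder and the part of the screwdriver in view looked unmoved.

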